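# Load the marking carousel and register the batch

### The arm

A 7-joint arm with a two-finger parallel gripper is mounted at the origin on the work surface. World frame = base frame: x ahead of the robot, y to its left, z up, the work surface at z = 0. Lengths are in m, angles in rad, forces in N, time in s.
With the tool pointing down it reaches from about 0.425 to 0.925 m from the base axis. Payload 6.8 kg.
Tool frame: the origin (TCP) lies at the very end of the fingers, on their centre line; the grasp point (between the pads) lies 19 mm behind it; z points along the fingers, y is the line along which they close (so a half turn about z gives the same grasp; the last joint's range is limited). The gripper opens to 85 mm and grips with 20 to 120 N. Pads are 22 mm wide; open, the fingers measure 114 mm over their backs; the gripper's body (76 mm by 85 mm) begins 54 mm behind the grasp point. The pads swing forward as they close: fully open they stand 13 mm farther back than shut.
Start: joints at [-1.36, 0.477, 0.022, 1.555, -0.011, 1.109, -0.083], TCP at [0.212, 0.641, 0.231] pointing down, gripper open.
Joint ranges: [-2.96, 2.96], [-0.34, 2.1], [-1.41, 1.46], [0.24, 2.44], [-1.37, 4.51], [0.17, 1.92], [-2.96, 2.96]. Speed limits (rad/s): [2.39, 2.39, 3.14, 3.14, 3.14, 3.14, 3.14].

### API

Orientations are given as a rotation vector (axis times angle).
In Python, from bench import r gives the robot as it stands.
- The arm moves only by the tool play_rows, never from a script. Its argument "targets" is text: rows parted by semicolons, each of 5 numbers parted by spaces: the closure, from -1 (fully open) to 1 (shut), then the shift along the tool's x, y, z in m, then the turn about the tool's z in rad. In form: gripper dx dy dz spin; .... A call has 1 to 8 rows; each row is the pose to reach, as a shift and turn from the pose commanded when the call began, along the tool's axes at that moment; what a row does not reach only later rows make up. A row lasts 1/12 s, in which the tool goes at most 41.7 mm and 7.16 degrees, less where a joint would pass 70% of its speed; a pose out of reach is approached as far as the arm can. A call with a gripper value outside its range is refused whole. The fingers move at their own pace and stop on an object; "squeeze" is the grip in N (left out, the last holds). Time passes only in rows, so rows that repeat a pose let the fingers close. It gives the time, the measured TCP pose, the force, the opening and the grip force at its end, in the units of the state.
- r.get_obs(): the state, without advancing time (a new reading comes with each control period).
- r.grab_frame(name): name is "side" or "top"; returns the picture (420x560x3 uint8, red, green, blue); there is no depth.
- r.camera_info(name): a dict with "fov_y" (degrees; the focal length in pixels is half the picture's height over the tangent of half this angle, whatever the lens; pixels are square), "cx", "cy" (the principal point, pixels), "position" and "rotation" of the camera in the world. Camera axes: x right, y down, z forward; pixel columns grow to the right and rows downward; lengths in m; the calibration is good to about 2 mm. A picture is of the moment at which its call begins. camera_info takes no time and is no camera call.
- r.hand_in(): hands the job in; it is judged then, once.
The state is a dict: "clock": time; "joints": joint angles; "qvel": joint speeds; "tau": joint torques, N m; "tcp_pos": TCP position; "orientation": TCP orientation; "contact_force": force on the tool from outside, world axes, zero at the start; "moment": the same for the moment, N m; "grip_width": finger opening in m; "gripper_force": force on a finger pad.
Only numpy, scipy, OpenCV 4.12 (cv2) and the standard library are available. Lean on these libraries where they do the work, as an engineer would, in place of code of your own. Each camera call takes 0.05 s, during which the arm holds its last target. There are 200 camera calls.

### The job

Load every coloured canister upright into the carousel nest of its own colour; turn the carousel by its black handle posts, and put a canister in (or take one out) only while its nest is at the loading point marked by the orange arrow. When all are loaded, turn the white home pad to the loading point, then squeeze the fixed code reader's orange trigger fully home and let it go - never before the home pad is there. Leave the plain steel canister and the white bottle alone.

Things in the scene. Friction and masses are not known exactly. Their poses are not given: they have to be found in the camera images.
- base: Fixed round steel base of an indexing carousel, 230 mm across; origin on the carousel's vertical axis, at table height (z = 0). Its -x axis points to the loading point and its grey tongue with an orange arrow, which reaches from 103 to 173 mm from the axis and is 20 mm high.
- carousel (a joint): Angle of the carousel disc on the base, rad, growing anticlockwise seen from above; it turns both ways without stops and stays where it is left (friction 0.12 N m). Aluminium disc 284 mm across, top 52 mm above the table, hub 6 mm high. Five stations 72 degrees apart, 85 mm from the axis; anticlockwise from above: white home pad, red, blue, yellow, green nest.
- post (a point): Top centre of one of the five black upright handle posts for turning the carousel: the one between the home pad and the red nest; turns with the disc. A post stands midway between each two neighbouring stations (36 degrees on), 130 mm from the axis; each is 16 mm in diameter and 65 mm high (top 117 mm above the table). Turning takes about 1 N at a post.
- load_point (a point): The loading point: fixed point 85 mm from the axis on the side of the orange arrow, at the height of the disc's top (52 mm above the table). A station is at the loading point when its centre is over this point.
- home_pad (a point): Centre of the white home pad with a black dot on the disc (60 mm across, flat, takes no canister); turns with the disc.
- trigger_pad (a point): Point of the reader's orange trigger 50 mm from its hinge, in the middle of the blade's thickness and height (75 mm above the table). The blade is 75 mm long, 10 mm thick, 24 mm high and stands in front (reader's -y) of the grip, swinging level about an upright hinge at its +x end.
- trigger (a joint): Trigger angle, rad: 0 released (spring), 0.25 squeezed fully home. Full squeeze takes about 8 N at the trigger pad. At the trigger pad, grip and trigger together measure 53 mm across (y) when released and about 41 mm when squeezed.
- reader_grip (a point): Middle of the reader's fixed grey grip beside the trigger pad: 30 mm wide (y), 30 mm high (60 to 90 mm above the table, free beneath), running from 60 mm in -x of here to the housing, 55 mm in +x, 101 mm high (105 at the lens end). Axes are the reader's: -x away from the housing, towards the robot; -y towards the trigger and the lens. Code reader lies fixed on its side.
- can_red: Red anodised aluminium canister, a round can 52 mm in diameter and 60 mm high, about 0.22 kg, pale lid on top; origin at the centre of its underside, z up through the lid. May be absent.
- nest_red (a point): Centre of the floor of the red nest on the disc: a red ring, 63 mm inside, 73 mm outside, 14 mm high, standing on the disc's top; a seated canister has its origin here. Turns with the disc.
- can_blue: Blue anodised aluminium canister, a round can 52 mm in diameter and 60 mm high, about 0.22 kg, pale lid on top; origin at the centre of its underside, z up through the lid. May be absent.
- nest_blue (a point): Centre of the floor of the blue nest on the disc: a blue ring, 63 mm inside, 73 mm outside, 14 mm high, standing on the disc's top; a seated canister has its origin here. Turns with the disc.
- can_yellow: Yellow anodised aluminium canister, a round can 52 mm in diameter and 60 mm high, about 0.22 kg, pale lid on top; origin at the centre of its underside, z up through the lid. May be absent.
- nest_yellow (a point): Centre of the floor of the yellow nest on the disc: a yellow ring, 63 mm inside, 73 mm outside, 14 mm high, standing on the disc's top; a seated canister has its origin here. Turns with the disc.
- can_green: Green anodised aluminium canister, a round can 52 mm in diameter and 60 mm high, about 0.22 kg, pale lid on top; origin at the centre of its underside, z up through the lid. May be absent.
- nest_green (a point): Centre of the floor of the green nest on the disc: a green ring, 63 mm inside, 73 mm outside, 14 mm high, standing on the disc's top; a seated canister has its origin here. Turns with the disc.
- plain_can: Bystander: unpainted steel canister of the same size, with no nest; origin at the centre of its underside.
- cleaner: Bystander: white bottle 60 mm across, 150 mm high; origin at the centre of its underside.

How it is judged:
By the outcome, as a careful person would: the job done as asked, in the order asked, and still so for the second after the job is handed in, with the robot touching nothing.
Of can_red, can_blue, can_yellow, can_green only 3 to 4 are there at a start; the rules pass over those that are not, and their reading is None.
At some moment in a run one of can_red, can_blue, can_yellow, can_green may be knocked a few centimetres aside while the robot is not near it.
It also fails if it takes over 210 s, if anything falls off the work surface, if the arm or the gripper's body presses on something with over 40 N, if the wrist force passes 120 N, or if a joint passes its speed limit or range.

## Working session

There is one attempt and no reset: what is moved stays moved. The work goes in short steps, Python scripts to look and compute and a tool call to move; the robot and the scene stay as the last step left them, time stands still between calls to the robot, and variables do not carry over. Pictures are saved under pics/ and viewed, at most 17 in all, crops included, and the job is handed in when it is done.

Besides the shell and the picture viewer there is one more tool, called after "Request:" as name(argument=value, ...), one argument or row to a line, values as JSON. play_rows: Moves the arm, as the interface text tells. Its arguments: {"type":"object","properties":{"targets":{"type":"string"},"squeeze":{"type":"number"}},"required":["targets"]}

```bash
ls; mkdir -p pics; python3 - <<'E'
from bench import r
import cv2
for n in("top","side"):
    f=r.grab_frame(n); cv2.imwrite(f"pics/{n}0.png",cv2.cvtColor(f,cv2.COLOR_RGB2BGR)); print(r.camera_info(n))
print(r.get_obs())
E
```

```text
pics
{'fov_y': 43.90756594739217, 'cx': 281.0123952812221, 'cy': 212.7716988875562, 'position': array([ 0.29679746, -0.01815063,  1.41149968]), 'rotation': array([-2.10819931,  2.08636224, -0.23579127])}
{'fov_y': 57.104849633093146, 'cx': 277.00537511767186, 'cy': 202.0221284039758, 'position': array([0.33575211, 0.69029264, 0.77039462]), 'rotation': array([-0.41400233,  2.6991966 , -1.22453001])}
{'clock': 0.1, 'joints': array([-1.36010731,  0.47776279,  0.02233844,  1.55632652, -0.01150113,
        1.10928599, -0.0830986 ]), 'qvel': array([ 1.17707147e-04, -2.14081753e-03, -1.82617432e-04, -3.77999806e-03,
        1.77383370e-03,  1.99457172e-03, -8.89456276e-05]), 'tau': array([ 4.01996600e-03, -5.97760713e+01,  1.61338516e+00, -2.81956816e+01,
        1.28151564e-02,  5.07508477e-03,  1.63616789e-05]), 'tcp_pos': array([0.21140002, 0.64049519, 0.23040344]), 'orientation': array([-4.98573040e-01, -3.10163048e+00,  2.58883066e-03]), 'contact_force': array([-0.57089054, -0.93554447, -0.38632334]), 'moment': array([-0.00838693, -0.03939872,  0.0090347 ]), 'gripper_force': 0.0, 'grip_width': 0.085465096044553}
```

View pics/top0.png

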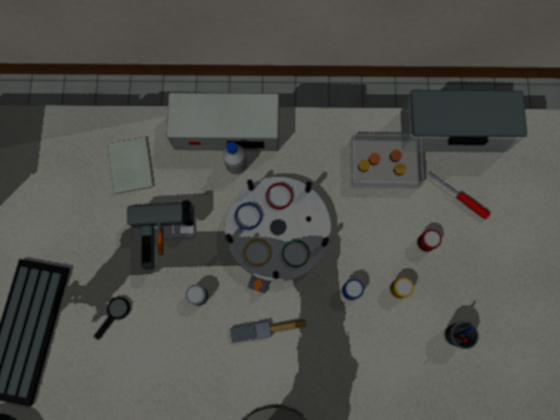

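View pics/side0.png

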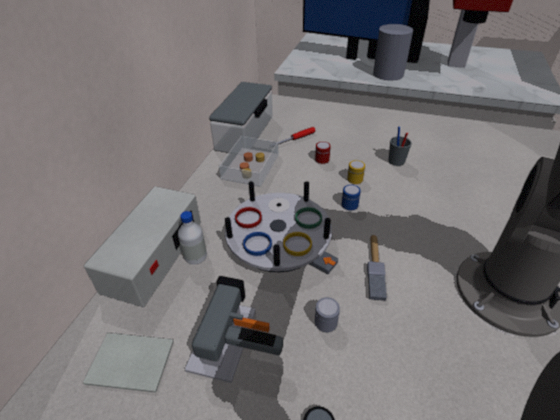

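```bash
cat > h.py <<'E'
from bench import r
import numpy as np, cv2
from scipy.spatial.transform import Rotation as R
def cam(n):
    c=r.camera_info(n); f=210/np.tan(np.radians(c['fov_y'])/2)
    return c,f,R.from_rotvec(c['rotation']).as_matrix()
def proj(n,p):
    c,f,M=cam(n); q=M.T@(np.array(p)-c['position']); return np.array([c['cx']+f*q[0]/q[2],c['cy']+f*q[1]/q[2]])
def ray(n,uv,z):
    c,f,M=cam(n); d=M@np.array([(uv[0]-c['cx'])/f,(uv[1]-c['cy'])/f,1]); return c['position']+d*(z-c['position'][2])/d[2]
H={'red':((0,8),(172,180)),'yellow':((17,32),),'green':((55,95),),'blue':((100,125),),'orange':((5,16),)}
def blobs(f,col,smin=90,vmin=40,amin=15):
    h=cv2.cvtColor(f,cv2.COLOR_RGB2HSV); m=0
    for a,b in H[col]: m=m|cv2.inRange(h,(a,smin,vmin),(b,255,255))
    n,l,s,c=cv2.connectedComponentsWithStats(m)
    return [(s[i,4],s[i,:4].tolist(),c[i].round(1).tolist(),m) for i in range(1,n) if s[i,4]>=amin]
E
python3 - <<'E'
from h import *
print(proj('top',[0,0,0]),proj('top',[.212,.641,.23]),proj('side',[.212,.641,.23]))
for n in('top','side'):
    f=r.grab_frame(n)
    for c in H:
        for b in blobs(f,c,90,30): print(n,c,b[:3], ray(n,b[2],.06).round(3))
    cv2.imwrite(f'pics/{n}c.png',cv2.cvtColor(cv2.resize(f[120:320,90:460] if n=='top' else f[120:380,180:420],None,fx=2.1,fy=2.1,interpolation=3),cv2.COLOR_RGB2BGR))
E
```

```text
[275.00186101 455.93538915] [-19.33860016 371.0859189 ] [432.10040037 631.75099251]
top red (np.int32(45), [188, 140, 12, 5], [193.6, 142.4]) [0.809 0.234 0.06 ]
top red (np.int32(156), [266, 183, 27, 26], [278.6, 195.2]) [ 0.661 -0.002  0.06 ]
top red (np.int32(336), [457, 192, 33, 27], [473.3, 205.2]) [ 0.638 -0.522  0.06 ]
top red (np.int32(174), [418, 229, 24, 22], [428.1, 241.3]) [ 0.539 -0.396  0.06 ]
top red (np.int32(18), [462, 338, 6, 5], [464.4, 339.8]) [ 0.289 -0.474  0.06 ]
top yellow (np.int32(118), [358, 159, 13, 13], [363.7, 165.0]) [ 0.748 -0.232  0.06 ]
top yellow (np.int32(116), [394, 163, 12, 13], [399.5, 168.8]) [ 0.738 -0.329  0.06 ]
top yellow (np.int32(175), [244, 238, 28, 28], [257.0, 251.3]) [0.508 0.053 0.06 ]
top yellow (np.int32(215), [390, 277, 24, 22], [400.6, 288.0]) [ 0.417 -0.319  0.06 ]
top yellow (np.int32(230), [270, 320, 36, 12], [287.8, 325.2]) [ 0.32  -0.029  0.06 ]
top green (np.int32(21), [286, 240, 13, 5], [292.6, 241.4]) [ 0.536 -0.04   0.06 ]
top blue (np.int32(116), [226, 141, 12, 13], [231.3, 146.6]) [0.798 0.13  0.06 ]
top blue (np.int32
[... 1787 characters left out ...]
8.2, 136.8]) [ 0.308 -0.527  0.06 ]
side blue (np.int32(274), [342, 186, 18, 24], [350.0, 200.0]) [ 0.409 -0.149  0.06 ]
side blue (np.int32(126), [180, 211, 13, 12], [186.3, 216.6]) [0.82  0.045 0.06 ]
side blue (np.int32(245), [243, 232, 29, 24], [257.3, 243.1]) [0.601 0.081 0.06 ]
side orange (np.int32(60), [244, 153, 8, 8], [247.7, 156.4]) [ 0.764 -0.271  0.06 ]
side orange (np.int32(50), [240, 162, 9, 7], [244.0, 165.3]) [ 0.757 -0.221  0.06 ]
side orange (np.int32(75), [371, 236, 7, 26], [374.0, 248.2]) [0.321 0.014 0.06 ]
side orange (np.int32(72), [323, 257, 13, 9], [328.8, 260.6]) [0.419 0.085 0.06 ]
side orange (np.int32(343), [233, 318, 37, 15], [251.9, 324.1]) [0.534 0.297 0.06 ]
```

View pics/topc.png

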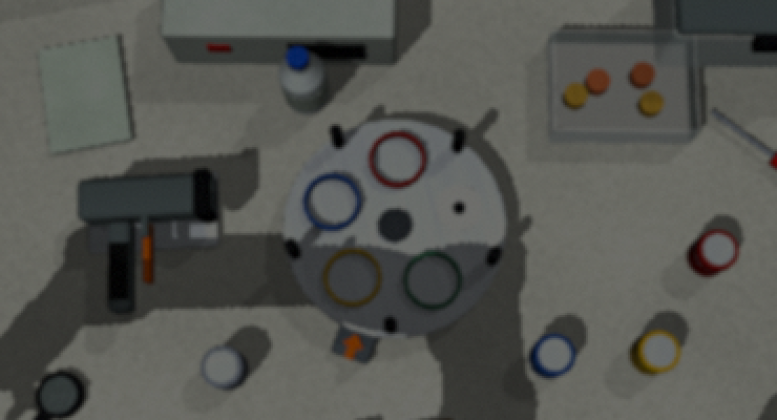

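```bash
cat >> h.py <<'E'
def lid(n,p,f=None,z=.06,vmin=120):
    """pale lid centre near world p"""
    f=r.grab_frame(n) if f is None else f
    u,v=proj(n,[p[0],p[1],z]).astype(int); w=14
    g=f[v-w:v+w,u-w:u+w]; h=cv2.cvtColor(g,cv2.COLOR_RGB2HSV)
    c=blobs(g,'x',0) if 0 else None
    return g
def ringc(n,col,z=.066,f=None):
    f=r.grab_frame(n) if f is None else f
    out=[]
    for a,bb,c,m in blobs(f,col,80,25):
        p=ray(n,c,z)
        if np.hypot(p[0]-.575,p[1]+.002)<.14: out.append((int(a),p.round(4).tolist()))
    return out
E
python3 - <<'E'
from h import *
F={n:r.grab_frame(n) for n in('top','side')}
for n in F:
    for c in('red','blue','yellow','green'): print(n,c,ringc(n,c,.06,F[n]))
    g=cv2.cvtColor(F[n],cv2.COLOR_RGB2HSV)
    for c,p in dict(red=(.539,-.396),yellow=(.417,-.319),blue=(.412,-.193)).items():
        u,v=proj(n,[p[0],p[1],.06]).round().astype(int); w=16
        s=g[v-w:v+w,u-w:u+w]
        m=cv2.inRange(s,(0,0,0),(180,255,255))
        k,l,st,ce=cv2.connectedComponentsWithStats(cv2.inRange(s,(0,0,130),(180,70,255)))
        print(n,c,[(int(st[i,4]),st[i,:4].tolist(),ray(n,ce[i]+[u-w,v-w],.06).round(4).tolist()) for i in range(1,k) if st[i,4]>20], 'max',s[...,2].max())
    for z,a in((.02,'arrow'),):
        for b in blobs(F[n],'orange'): 
            p=ray(n,b[2],.02)
            if np.hypot(p[0]-.41,p[1]-.05)<.05: print(n,'arrow',p)
            p=ray(n,b[2],.08)
            if np.hypot(p[0]-.52,p[1]-.3)<.05: print(n,'trig',p,b[1])
    # black posts
    k,l,st,ce=cv2.connectedComponentsWithStats(cv2.inRange(g,(0,0,0),(180,255,28)))
    for i in range(1,k):
        p=ray(n,ce[i],.09)
        if np.hypot(p[0]-.575,p[1])<.2 and 10<st[i,4]<400: print(n,'blk',st[i].tolist(),p.round(3))
E
```

```text
top red [(165, [0.6607, -0.0027, 0.06])]
top blue [(182, [0.6032, 0.0796, 0.06])]
top yellow [(188, [0.5086, 0.0523, 0.06])]
top green [(46, [0.5309, -0.0481, 0.06]), (31, [0.4783, -0.0455, 0.06])]
top red [] max 110
top yellow [] max 110
top blue [] max 111
top trig [0.52539147 0.30459852 0.08      ] [157, 232, 6, 23]
top arrow [0.4263287 0.0522627 0.02     ]
top blk [248, 180, 6, 10, 40] [0.681 0.073 0.09 ]
top blk [306, 182, 5, 10, 41] [ 0.678 -0.079  0.09 ]
top blk [225, 235, 8, 8, 43] [0.537 0.125 0.09 ]
top blk [322, 238, 7, 8, 40] [ 0.531 -0.122  0.09 ]
top blk [273, 271, 6, 7, 34] [0.445 0.004 0.09 ]
side red [(224, [0.6583, -0.0012, 0.06])]
side blue [(256, [0.6013, 0.0818, 0.06])]
side yellow [(269, [0.5059, 0.0536, 0.06])]
side green [(173, [0.5032, -0.0461, 0.06])]
side red [(648, [0, 0, 32, 32], [0.5369, -0.4206, 0.06]), (32, [0, 25, 8, 7], [0.5632, -0.3074, 0.06])] max 157
side yellow [(670, [0, 0, 32, 32], [0.4154, -0.3436, 0.06])] max 160
side blue [(251, [0, 0, 23, 20], [0.4347, -0.2101, 0.06]), (217, [22, 0, 10, 32], [0.3774, -0.1987, 0.06])] max 160
side arrow [0.42326469 0.05071355 0.02      ]
side trig [0.52811482 0.30814849 0.08      ] [233, 318, 37, 15]
side blk [249, 182, 5, 19, 60] [ 0.675 -0.075  0.09 ]
side blk [304, 182, 4, 19, 60] [ 0.528 -0.114  0.09 ]
side blk [226, 218, 6, 20, 80] [0.678 0.078 0.09 ]
side blk [324, 218, 6, 21, 95] [0.443 0.008 0.09 ]
side blk [274, 245, 6, 21, 104] [0.535 0.13  0.09 ]
```

```bash
cat >> h.py <<'E'
def can(col,n,near,f=None,rad=.05):
    f=r.grab_frame(n) if f is None else f
    for a,bb,c,m in blobs(f,col,80,30):
        p=ray(n,c,.04)
        if np.hypot(*(p[:2]-near))<rad:
            k,l=cv2.connectedComponents(m); i=l[m>0]
            x,y,w,h=bb; s=np.argwhere(m[y:y+h,x:x+w])[:,::-1].astype(np.int32)
            M=cv2.moments(cv2.convexHull(s)); q=np.array([M['m10']/M['m00']+x,M['m01']/M['m00']+y])
            yield ray(n,q,.031).round(4)
E
python3 - <<'E'
from h import *
from scipy.optimize import least_squares
T=dict(red=(.6595,-.002),blue=(.6022,.0807),yellow=(.5072,.053))
k=dict(red=72,blue=144,yellow=216)
f=lambda q:np.concatenate([np.array([q[0]+.085*np.cos(q[2]+np.radians(k[c])),q[1]+.085*np.sin(q[2]+np.radians(k[c]))])-T[c] for c in T])
s=least_squares(f,[.575,0,-1.2]);c=s.x;print(c,np.degrees(c[2]),s.fun.round(4))
a=np.array([.4248,.0515])-c[:2];th=np.arctan2(a[1],a[0]);print('load angle',np.degrees(th),'rho',np.hypot(*a))
for kk in k:print(kk,'to load',np.degrees(th-c[2])-k[kk])
for n in('top','side'):
    F=r.grab_frame(n)
    for cc,p in dict(red=(.539,-.390),yellow=(.417,-.31),blue=(.412,-.19)).items(): print(n,cc,list(can(cc,n,p,F)))
    h=cv2.cvtColor(F,cv2.COLOR_RGB2HSV)
o=r.get_obs();M=R.from_rotvec(o['orientation']).as_matrix();print(M.round(3),o['tcp_pos'])
E
```

```text
[ 5.74173930e-01  7.40917789e-04 -1.28643528e+00] -73.70731219761547 [-0.0004  0.0002  0.0006  0.0001 -0.0003 -0.0003]
load angle 161.2316130550103 rho 0.15776265541792242
red to load 162.93892525262575
blue to load 90.93892525262575
yellow to load 18.93892525262575
top red [array([ 0.5486, -0.4082,  0.031 ])]
top yellow [array([ 0.4208, -0.3288,  0.031 ])]
top blue [array([ 0.416 , -0.1998,  0.031 ])]
side red [array([ 0.5444, -0.4016,  0.031 ])]
side yellow [array([ 0.4185, -0.3237,  0.031 ])]
side blue [array([ 0.4128, -0.1967,  0.031 ])]
[[-0.95   0.313 -0.   ]
 [ 0.313  0.95  -0.   ]
 [-0.    -0.    -1.   ]] [0.21153836 0.64091147 0.23114365]
```

View pics/sidec.png

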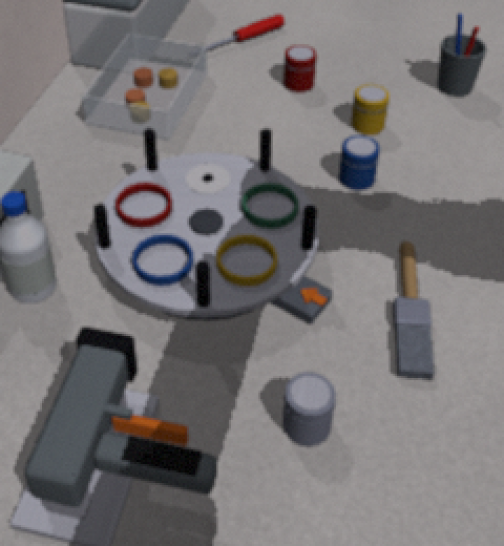

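```bash
cat >> h.py <<'E'
C=np.array([.5742,.0007]); TH=161.2
def pol(rad,deg,z): return [C[0]+rad*np.cos(np.radians(deg)),C[1]+rad*np.sin(np.radians(deg)),z]
def sh(*pts):
    o=r.get_obs(); M=R.from_rotvec(o['orientation']).as_matrix()
    print('tcp',o['tcp_pos'].round(4),'spin',round(np.degrees(np.arctan2(M[1,0],M[0,0])),1),'F',o['contact_force'].round(1),'w',round(o['grip_width'],4),round(o['gripper_force'],1),'t',o['clock'])
    q=o['tcp_pos']
    for p in pts: print(np.round(p,3),'->',(M.T@(np.array(p)-q)).round(4))
E
python3 -c "
from h import *
sh([.46,.25,.2],pol(.13,178.3,.2),pol(.13,178.3,.075))"
```

```text
tcp [0.2115 0.6409 0.2311] spin 161.7 F [-0.3 -0.1  0. ] w 0.0854 0.0 t 0.4
[0.46 0.25 0.2 ] -> [-0.3585 -0.2933  0.0312]
[0.444 0.005 0.2  ] -> [-0.4205 -0.5313  0.0313]
[0.444 0.005 0.075] -> [-0.4205 -0.5313  0.1563]
```

Request:
play_rows(
  targets="0 -0.358 -0.293 0.031 0;0 -0.358 -0.293 0.031 0;0 -0.358 -0.293 0.031 0;0 -0.358 -0.293 0.031 0;0 -0.358 -0.293 0.031 0;0 -0.358 -0.293 0.031 0;0 -0.358 -0.293 0.031 0;0 -0.358 -0.293 0.031 0",
  squeeze=25,
)

```text
clock: 1.07
tcp_pos: [0.3907, 0.3585, 0.2092]
orientation: [0.499, 3.101, 0.001]
contact_force: [0.1, 0.4, 0.0]
grip_width: 0.0427
gripper_force: 0.0
```

```bash
python3 -c "
from h import *
sh([.46,.25,.2],pol(.13,178.3,.2),pol(.13,178.3,.075))"
```

```text
tcp [0.3907 0.3585 0.2092] spin 161.7 F [0.1 0.4 0. ] w 0.0427 0.0 t 1.0667
[0.46 0.25 0.2 ] -> [-0.0998 -0.0814  0.0092]
[0.444 0.005 0.2  ] -> [-0.1617 -0.3194  0.009 ]
[0.444 0.005 0.075] -> [-0.1617 -0.3195  0.134 ]
```

Request:
play_rows(
  targets="0 -0.1 -0.0814 0.009 0;0 -0.1 -0.0814 0.009 0;0 -0.1 -0.0814 0.009 0;0 -0.1617 -0.3194 0.009 0;0 -0.1617 -0.3194 0.009 0;0 -0.1617 -0.3194 0.009 0;0 -0.1617 -0.3194 0.009 0;0 -0.1617 -0.3194 0.009 0",
)

```text
clock: 1.73
tcp_pos: [0.4453, 0.0453, 0.2004]
orientation: [0.498, 3.101, 0.001]
contact_force: [0.4, 0.3, 0.0]
grip_width: 0.043
gripper_force: 0.0
```

Request:
play_rows(
  targets="0 0 0 0 0;0 0 0 0 0",
)

```text
clock: 1.9
tcp_pos: [0.4456, 0.0448, 0.2004]
orientation: [0.507, 3.1, 0.001]
contact_force: [0.1, 1.4, -0.3]
grip_width: 0.0426
gripper_force: 0.0
```

```bash
python3 -c "
from h import *
sh(pol(.13,178.3,.2),pol(.13,178.3,.075))
f=r.grab_frame('top');cv2.imwrite('pics/t1.png',cv2.cvtColor(f,cv2.COLOR_RGB2BGR))"
```

```text
tcp [0.4456 0.0448 0.2004] spin 161.4 F [ 0.1  1.4 -0.3] w 0.0426 0.0 t 1.9
[0.444 0.005 0.2  ] -> [-0.0116 -0.0386  0.0004]
[0.444 0.005 0.075] -> [-0.0115 -0.0387  0.1254]
```

Request:
play_rows(
  targets="0 -0.0115 -0.0387 0 0;0 -0.0115 -0.0387 0 0;0 -0.0115 -0.0387 0.06 0;0 -0.0115 -0.0387 0.09 0;0 -0.0115 -0.0387 0.125 0;0 -0.0115 -0.0387 0.125 0;0.8 -0.0115 -0.0387 0.125 0;0.8 -0.0115 -0.0387 0.125 0",
)

```text
clock: 2.62
tcp_pos: [0.445, 0.0075, 0.0764]
orientation: [0.497, 3.102, 0.0]
contact_force: [-1.2, -0.2, -0.5]
grip_width: 0.019
gripper_force: 0.1
```

Request:
play_rows(
  targets="1 0 0 0 0;1 0 0 0 0;1 0 0 0 0",
)

```text
clock: 2.87
tcp_pos: [0.4453, 0.0076, 0.0768]
orientation: [0.497, 3.099, 0.003]
contact_force: [-2.6, 1.3, 3.4]
grip_width: 0.015
gripper_force: 26.8
```

```bash
python3 -c "
from h import *
sh(pol(.13,178.3,.075),*[pol(.13,178.3+18.94*k/4,.075) for k in (1,2,3,4)])"
```

```text
tcp [0.4453 0.0076 0.0768] spin 161.8 F [-2.6  1.3  3.4] w 0.015 26.8 t 2.8667
[0.444 0.005 0.075] -> [-0.     -0.0032  0.0018]
[ 0.444 -0.006  0.075] -> [-0.0035 -0.0134  0.0018]
[ 0.445 -0.017  0.075] -> [-0.0078 -0.0232  0.0018]
[ 0.447 -0.027  0.075] -> [-0.0129 -0.0327  0.0018]
[ 0.45  -0.038  0.075] -> [-0.0188 -0.0417  0.0018]
```

Request:
play_rows(
  targets="1 0 -0.006 0 0;1 -0.0035 -0.0134 0 0;1 -0.0055 -0.018 0 0;1 -0.0078 -0.0232 0 0;1 -0.0129 -0.0327 0 0;1 -0.016 -0.037 0 0;1 -0.0188 -0.0417 0 0;1 -0.0188 -0.0417 0 0",
)

```text
clock: 3.53
tcp_pos: [0.4506, -0.0402, 0.0765]
orientation: [0.5, 3.098, 0.001]
contact_force: [-1.6, 0.4, 8.3]
grip_width: 0.0154
gripper_force: 27.4
```

```bash
cat >> h.py <<'E'
def stations():
    """disc angle (home) from ring colours, both views; prints deg to load"""
    k=dict(home=0,red=72,blue=144,yellow=216)
    for n in('top','side'):
        F=r.grab_frame(n)
        for c in('red','blue','yellow'):
            for a,p in ringc(n,c,.06,F):
                d=np.array(p[:2])-C; an=np.degrees(np.arctan2(d[1],d[0]))
                print(n,c,a,'r',round(np.hypot(*d),4),'home ang',round((an-k[c]+180)%360-180,1),'home->load',round((TH-an+k[c]+180)%360-180,1))
E
python3 -c "
from h import *
sh(pol(.13,178.3+18.94,.075)); stations()"
```

```text
tcp [ 0.4506 -0.0402  0.0765] spin 161.7 F [-1.6  0.4  8.3] w 0.0154 27.4 t 3.5333
[ 0.45  -0.038  0.075] -> [0.0013 0.002  0.0015]
top red 175 r 0.0859 home ang -55.6 home->load -143.2
top blue 182 r 0.0841 home ang -55.0 home->load -143.8
top yellow 130 r 0.0895 home ang -65.1 home->load -133.7
side red 223 r 0.0834 home ang -54.6 home->load -144.2
side blue 260 r 0.0855 home ang -53.7 home->load -145.1
side yellow 240 r 0.0868 home ang -54.2 home->load -144.6
```

```bash
python3 -c "
from h import *
sh(pol(.13,197.2,.16),[.45,-.2,.16],[.4195,-.326,.16],[.4195,-.326,.023])"
```

```text
tcp [ 0.4505 -0.0397  0.0765] spin 161.7 F [-1.9  0.2  8.3] w 0.0151 27.4 t 3.6333
[ 0.45  -0.038  0.16 ] -> [ 0.0008  0.0018 -0.0835]
[ 0.45 -0.2   0.16] -> [-0.0502 -0.1522 -0.0836]
[ 0.42  -0.326  0.16 ] -> [-0.0608 -0.2814 -0.0837]
[ 0.42  -0.326  0.023] -> [-0.0605 -0.2816  0.0533]
```

Request:
play_rows(
  targets="0 0 0 0 0;0 0 0 0 0;0 0 0 0 0;0 0 0 -0.04 0;0 0 0 -0.085 0;0 0 0 -0.085 0",
)

```text
clock: 4.13
tcp_pos: [0.4528, -0.0392, 0.1655]
orientation: [0.499, 3.093, 0.004]
contact_force: [1.3, 0.3, -0.3]
grip_width: 0.043
gripper_force: 0.0
```

```bash
python3 -c "
from h import *
sh([.45,-.2,.16],[.4195,-.326,.16],[.4195,-.326,.023]);stations()
for n in('top','side'):
    F=r.grab_frame(n)
    for cc,p in dict(red=(.539,-.390),yellow=(.417,-.31),blue=(.412,-.19)).items(): print(n,cc,list(can(cc,n,p,F)))
"
```

```text
tcp [ 0.4528 -0.0392  0.1655] spin 161.7 F [ 1.3  0.3 -0.3] w 0.043 0.0 t 4.1333
[ 0.45 -0.2   0.16] -> [-0.0478 -0.1535  0.0054]
[ 0.42  -0.326  0.16 ] -> [-0.0585 -0.2827  0.005 ]
[ 0.42  -0.326  0.023] -> [-0.0574 -0.2832  0.142 ]
top red 173 r 0.086 home ang -55.9 home->load -142.9
top blue 183 r 0.0838 home ang -55.8 home->load -143.0
top yellow 115 r 0.0923 home ang -66.0 home->load -132.8
side red 223 r 0.0837 home ang -54.7 home->load -144.1
side blue 259 r 0.0853 home ang -54.1 home->load -144.7
side yellow 240 r 0.0868 home ang -54.2 home->load -144.6
top red [array([ 0.5505, -0.4124,  0.031 ])]
top yellow [array([ 0.4207, -0.3286,  0.031 ])]
top blue [array([ 0.4157, -0.1999,  0.031 ])]
side red [array([ 0.5571, -0.3891,  0.031 ])]
side yellow [array([ 0.4186, -0.3224,  0.031 ])]
side blue [array([ 0.4124, -0.1981,  0.031 ])]
```

Request:
play_rows(
  targets="-1 -0.058 -0.283 0.005 0;-1 -0.058 -0.283 0.005 0;-1 -0.058 -0.283 0.005 0;-1 -0.058 -0.283 0.005 0;-1 -0.058 -0.283 0.005 0;-1 -0.058 -0.283 0.005 0;-1 -0.058 -0.283 0.005 0;-1 -0.058 -0.283 0.005 0",
)

```text
clock: 5.0
tcp_pos: [0.4118, -0.3337, 0.1539]
orientation: [-0.514, -3.097, 0.007]
contact_force: [0.6, 0.0, 1.1]
grip_width: 0.0855
gripper_force: 0.0
```

```bash
python3 -c "
from h import *
sh([.4195,-.326,.16],[.4195,-.326,.023])
for n in('top','side'):
    F=r.grab_frame(n); cv2.imwrite(f'pics/{n}2.png',cv2.cvtColor(cv2.resize(F[220:330,330:470] if n=='top' else F[120:260,270:450],None,fx=3,fy=3),cv2.COLOR_RGB2BGR))
"
```

```text
tcp [ 0.4118 -0.3337  0.1539] spin 161.1 F [0.6 0.  1.1] w 0.0855 0.0 t 5.0
[ 0.42  -0.326  0.16 ] -> [-0.0048  0.0097 -0.0061]
[ 0.42  -0.326  0.023] -> [-0.0049  0.0104  0.1309]
```

View pics/side2.png

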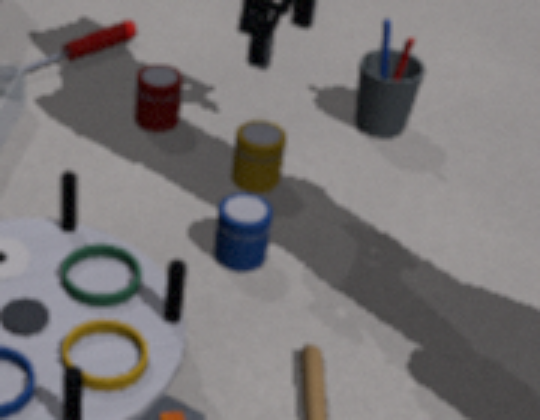

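Request:
play_rows(
  targets="-1 0 0 0 0;-1 0 0 0 0;-1 0 0 0 0",
)

```text
clock: 5.35
tcp_pos: [0.4159, -0.3238, 0.1545]
orientation: [-0.494, -3.102, -0.001]
contact_force: [0.5, -1.0, 0.5]
grip_width: 0.0853
gripper_force: 0.0
```

```bash
python3 -c "
from h import *
sh([.4195,-.326,.16],[.4195,-.326,.023])"
```

```text
tcp [ 0.4159 -0.3238  0.1545] spin 161.9 F [ 0.5 -1.   0.5] w 0.0853 0.0 t 5.35
[ 0.42  -0.326  0.16 ] -> [-0.0041 -0.001  -0.0055]
[ 0.42  -0.326  0.023] -> [-0.0042 -0.0011  0.1315]
```

Request:
play_rows(
  targets="-1 -0.004 -0.001 0.04 0;-1 -0.004 -0.001 0.08 0;-1 -0.004 -0.001 0.105 0;-1 -0.004 -0.001 0.131 0;-1 -0.004 -0.001 0.131 0;-1 -0.004 -0.001 0.131 0;1 -0.004 -0.001 0.131 0;1 -0.004 -0.001 0.131 0",
  squeeze=40,
)

```text
clock: 6.02
tcp_pos: [0.4204, -0.3283, 0.0258]
orientation: [0.497, 3.099, -0.002]
contact_force: [0.1, 0.5, 0.2]
grip_width: 0.0636
gripper_force: 0.0
```

Request:
play_rows(
  targets="1 0 0 0 0;1 0 0 0 0;1 0 0 0 0;1 0 0 0 0;1 0 0 0 0",
)

```text
clock: 6.43
tcp_pos: [0.4203, -0.3284, 0.026]
orientation: [0.498, 3.099, -0.001]
contact_force: [-1.2, 0.5, 8.0]
grip_width: 0.051
gripper_force: 40.7
```

```bash
python3 -c "
from h import *
L=pol(.085,161.2,.17)
sh([.43,-.3,.17],L)"
```

```text
tcp [ 0.4203 -0.3284  0.026 ] spin 161.7 F [-1.2  0.5  8. ] w 0.051 40.7 t 6.4333
[ 0.43 -0.3   0.17] -> [-0.0008  0.03   -0.144 ]
[0.494 0.028 0.17 ] -> [ 0.0415  0.3615 -0.1442]
```

Request:
play_rows(
  targets="1 0 0 -0.04 0;1 0 0 -0.08 0;1 0 0 -0.12 0;1 0 0 -0.154 0;1 0.021 0.181 -0.154 0;1 0.021 0.181 -0.154 0;1 0.021 0.181 -0.154 0;1 0.021 0.181 -0.154 0",
)

```text
clock: 7.1
tcp_pos: [0.4527, -0.1628, 0.1792]
orientation: [0.5, 3.099, 0.001]
contact_force: [2.0, -1.0, -2.0]
grip_width: 0.051
gripper_force: 43.8
```

Request:
play_rows(
  targets="1 0.02 0.18 0 0;1 0.02 0.18 0 0;1 0.02 0.18 0 0;1 0.02 0.18 0 0;1 0.02 0.18 0 0;1 0.02 0.18 0 0",
)

```text
clock: 7.6
tcp_pos: [0.4909, 0.018, 0.1788]
orientation: [0.486, 3.102, 0.004]
contact_force: [-0.3, 0.4, -1.8]
grip_width: 0.0507
gripper_force: 43.7
```

Request:
play_rows(
  targets="1 0 0 0 0;1 0 0 0 0;1 0 0 0 0;1 0 0 0 0",
)

```text
clock: 7.93
tcp_pos: [0.4899, 0.0111, 0.1782]
orientation: [0.503, 3.101, -0.0]
contact_force: [-1.1, -0.5, -2.4]
grip_width: 0.0509
gripper_force: 43.7
```

```bash
python3 -c "
from h import *
sh(pol(.085,161.2,.17),pol(.085,161.2,.079));stations()
f=r.grab_frame('side');cv2.imwrite('pics/s3.png',cv2.cvtColor(cv2.resize(f[120:320,180:420],None,fx=3,fy=3),cv2.COLOR_RGB2BGR))
f=r.grab_frame('top');cv2.imwrite('pics/t3.png',cv2.cvtColor(cv2.resize(f[120:320,180:420],None,fx=3,fy=3),cv2.COLOR_RGB2BGR))"
```

```text
tcp [0.4899 0.0111 0.1782] spin 161.6 F [-1.1 -0.5 -2.4] w 0.0509 43.7 t 7.9333
[0.494 0.028 0.17 ] -> [0.0017 0.0173 0.0082]
[0.494 0.028 0.079] -> [0.0017 0.0173 0.0992]
top red 101 r 0.1032 home ang -60.1 home->load -138.7
top blue 55 r 0.1124 home ang -54.6 home->load -144.2
side red 222 r 0.0834 home ang -54.9 home->load -143.9
side blue 255 r 0.0857 home ang -54.4 home->load -144.4
side yellow 343 r 0.1309 home ang 23.8 home->load 137.4
side yellow 240 r 0.0868 home ang -54.2 home->load -144.6
```

View pics/s3.png

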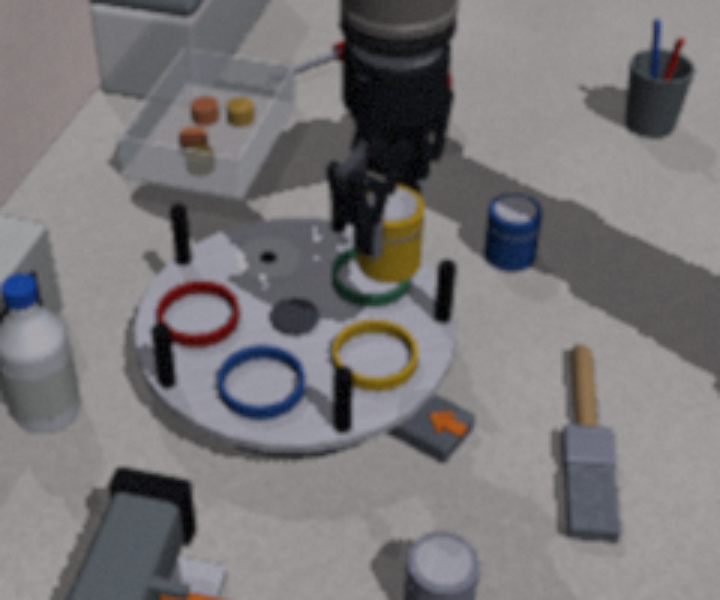

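Request:
play_rows(
  targets="1 0.0017 0.0173 0 0;1 0.0017 0.0173 0 0;1 0.0017 0.0173 0.04 0;1 0.0017 0.0173 0.065 0;1 0.0017 0.0173 0.065 0;1 0.0017 0.0173 0.065 0;1 0.0017 0.0173 0.065 0",
)

```text
clock: 8.72
tcp_pos: [0.4948, 0.0293, 0.1142]
orientation: [0.499, 3.1, 0.0]
contact_force: [0.0, -0.5, -1.6]
grip_width: 0.0511
gripper_force: 43.4
```

```bash
python3 -c "
from h import *
sh(pol(.085,161.2,.079))
f=r.grab_frame('side');cv2.imwrite('pics/s4.png',cv2.cvtColor(cv2.resize(f[190:280,250:350],None,fx=6,fy=6,interpolation=2),cv2.COLOR_RGB2BGR))
for b in blobs(f,'yellow',80,30):print(b[:3])"
```

```text
tcp [0.4948 0.0293 0.1142] spin 161.7 F [ 0.  -0.5 -1.6] w 0.0511 43.4 t 8.7167
[0.494 0.028 0.079] -> [ 0.0007 -0.0016  0.0352]
(np.int32(67), [256, 153, 8, 9], [259.6, 156.8])
(np.int32(15), [244, 168, 7, 3], [247.0, 169.1])
(np.int32(467), [291, 206, 28, 44], [306.8, 231.4])
(np.int32(75), [371, 236, 7, 26], [374.1, 247.9])
```

View pics/s4.png

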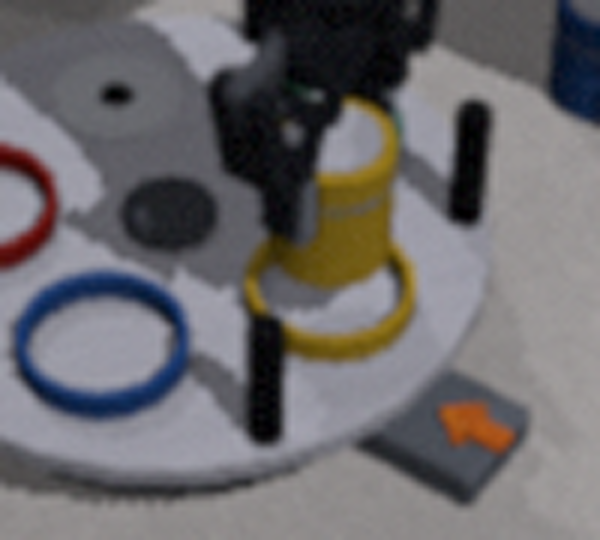

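Request:
play_rows(
  targets="1 0.0007 -0.0016 0.015 0;1 0.0007 -0.0016 0.025 0;1 0.0007 -0.0016 0.031 0;1 0.0007 -0.0016 0.034 0;1 0.0007 -0.0016 0.034 0;1 0.0007 -0.0016 0.034 0",
)

```text
clock: 9.27
tcp_pos: [0.4931, 0.0284, 0.0793]
orientation: [0.499, 3.101, 0.0]
contact_force: [0.4, 0.7, -2.8]
grip_width: 0.051
gripper_force: 43.4
```

Request:
play_rows(
  targets="-0.6 0 0 0 0;-0.6 0 0 0 0;-0.6 0 0 0 0;-0.6 0 0 0 0;-0.6 0 0 -0.03 0;-0.6 0 0 -0.07 0;-0.6 0 0 -0.1 0;-0.6 0 0 -0.1 0",
)

```text
clock: 9.93
tcp_pos: [0.4966, 0.0285, 0.1848]
orientation: [0.498, 3.092, 0.006]
contact_force: [-0.1, 0.9, 0.8]
grip_width: 0.0682
gripper_force: 0.0
```

```bash
python3 -c "
from h import *
stations()
# post for next turn at load-36 
p=pol(.13,125.2,.2)
sh(pol(.085,161.2,.2),p,pol(.13,125.2,.075))"
```

```text
top red 86 r 0.1076 home ang -60.0 home->load -138.8
side red 223 r 0.0828 home ang -54.9 home->load -143.9
side blue 257 r 0.0857 home ang -54.3 home->load -144.5
side yellow 533 r 0.0849 home ang -52.8 home->load -146.0
tcp [0.4937 0.0286 0.1804] spin 161.7 F [ 0.3 -0.3 -0.6] w 0.0683 0.0 t 10.0333
[0.494 0.028 0.2  ] -> [-0.0003 -0.0004 -0.0196]
[0.499 0.107 0.2  ] -> [ 0.0192  0.0762 -0.0195]
[0.499 0.107 0.075] -> [0.0195 0.0759 0.1055]
```

Request:
play_rows(
  targets="0 0.0195 0.076 0 0;0 0.0195 0.076 0 0;0 0.0195 0.076 0 0;0 0.0195 0.076 0 0;0 0.0195 0.076 0.04 0;0 0.0195 0.076 0.075 0;0 0.0195 0.076 0.105 0;0 0.0195 0.076 0.105 0",
  squeeze=25,
)

```text
clock: 10.7
tcp_pos: [0.4933, 0.1039, 0.0685]
orientation: [-0.499, -3.092, 0.01]
contact_force: [-1.6, 0.2, -0.6]
grip_width: 0.0424
gripper_force: 0.0
```

Request:
play_rows(
  targets="0 0 0 0 0;0.4 0 0 0 0;1 0 0 0 0;1 0 0 0 0;1 0 0 0 0;1 0 0 0 0",
)

```text
clock: 11.2
tcp_pos: [0.4997, 0.1062, 0.0759]
orientation: [0.5, 3.098, 0.002]
contact_force: [0.2, -2.6, 7.6]
grip_width: 0.015
gripper_force: 25.9
```

```bash
python3 -c "
from h import *
sh(*[pol(.13,125.2+4.5*k,.076) for k in range(17)]);stations()"
```

```text
tcp [0.4997 0.1062 0.0759] spin 161.7 F [ 0.2 -2.6  7.6] w 0.015 25.9 t 11.2
[0.499 0.107 0.076] -> [ 0.0007  0.0005 -0.0001]
[0.491 0.101 0.076] -> [ 0.0064 -0.0079 -0.0002]
[0.484 0.094 0.076] -> [ 0.0115 -0.0168 -0.0002]
[0.477 0.087 0.076] -> [ 0.0158 -0.026  -0.0002]
[0.47  0.079 0.076] -> [ 0.0194 -0.0356 -0.0003]
[0.464 0.07  0.076] -> [ 0.0223 -0.0454 -0.0003]
[0.459 0.061 0.076] -> [ 0.0244 -0.0554 -0.0003]
[0.455 0.052 0.076] -> [ 0.0257 -0.0655 -0.0003]
[0.451 0.043 0.076] -> [ 0.0261 -0.0757 -0.0004]
[0.448 0.033 0.076] -> [ 0.0258 -0.0859 -0.0004]
[0.446 0.023 0.076] -> [ 0.0247 -0.096  -0.0004]
[0.445 0.013 0.076] -> [ 0.0228 -0.1061 -0.0004]
[0.444 0.003 0.076] -> [ 0.0201 -0.1159 -0.0004]
[ 0.444 -0.008  0.076] -> [ 0.0167 -0.1255 -0.0004]
[ 0.446 -0.018  0.076] -> [ 0.0125 -0.1348 -0.0004]
[ 0.447 -0.028  0.076] -> [ 0.0075 -0.1438 -0.0004]
[ 0.45  -0.038  0.076] -> [ 0.0019 -0.1523 -0.0004]
top red 157 r 0.0848 home ang -55.9 home->load -142.9
top blue 88 r 0.0662 home ang -60.9 home->load -137.9
top yellow 344 r 0.0859 home ang -53.0 home->load -145.8
side red 226 r 0.084 home ang -55.5 home->load -143.3
side blue 238 r 0.0871 home ang -57.0 home->load -141.8
side yellow 295 r 0.0988 home ang -51.6 home->load -147.2
```

Request:
play_rows(
  targets="1 0.0064 -0.0079 0 0;1 0.0115 -0.0168 0 0;1 0.0158 -0.026 0 0;1 0.0194 -0.0356 0 0;1 0.0223 -0.0454 0 0;1 0.0244 -0.0554 0 0;1 0.0257 -0.0655 0 0;1 0.0261 -0.0757 0 0",
)

```text
clock: 11.97
tcp_pos: [0.4492, 0.0445, 0.0753]
orientation: [0.494, 3.102, 0.004]
contact_force: [0.9, 3.1, 5.2]
grip_width: 0.0152
gripper_force: 26.8
```

Request:
play_rows(
  targets="1 -0.0003 -0.0102 0 0;1 -0.0014 -0.0203 0 0;1 -0.0033 -0.0304 0 0;1 -0.006 -0.0402 0 0;1 -0.0094 -0.0498 0 0;1 -0.0136 -0.0591 0 0;1 -0.0186 -0.0681 0 0;1 -0.0242 -0.0766 0 0",
)

```text
clock: 12.63
tcp_pos: [0.4475, -0.0367, 0.0747]
orientation: [-0.496, -3.101, -0.002]
contact_force: [-2.7, 2.6, 5.3]
grip_width: 0.0152
gripper_force: 26.8
```

Request:
play_rows(
  targets="1 0 0 0 0;1 0 0 0 0;1 0 0 0 0",
)

```text
clock: 12.88
tcp_pos: [0.4476, -0.0372, 0.0746]
orientation: [-0.499, -3.1, -0.001]
contact_force: [-4.3, -1.1, 9.8]
grip_width: 0.0152
gripper_force: 27.2
```

```bash
python3 -c "
from h import *
sh(pol(.13,197.2,.076));stations()"
```

```text
tcp [ 0.4476 -0.0372  0.0746] spin 161.7 F [-4.3 -1.1  9.8] w 0.0152 27.2 t 12.8833
[ 0.45  -0.038  0.076] -> [-0.0025  0.0002 -0.0014]
top red 170 r 0.0848 home ang 15.2 home->load 146.0
top blue 97 r 0.0911 home ang 5.7 home->load 155.5
top yellow 33 r 0.0752 home ang 39.1 home->load 122.1
side red 260 r 0.086 home ang 17.1 home->load 144.1
side blue 237 r 0.0863 home ang 17.3 home->load 143.9
side yellow 479 r 0.0893 home ang 18.2 home->load 143.0
```

Request:
play_rows(
  targets="0 0 0 0 0;0 0 0 0 0;0 0 0 0 0;0 0 0 -0.04 0;0 0 0 -0.085 0;0 0 0 -0.085 0;0 0 0 -0.085 0;0 0 0 -0.085 0",
)

```text
clock: 13.65
tcp_pos: [0.4484, -0.037, 0.159]
orientation: [0.498, 3.102, 0.001]
contact_force: [0.1, -0.2, -0.4]
grip_width: 0.0425
gripper_force: 0.0
```

```bash
python3 -c "
from h import *
stations()
for n in('top','side'):
    F=r.grab_frame(n)
    for cc,p in dict(red=(.539,-.390),blue=(.412,-.19)).items(): print(n,cc,list(can(cc,n,p,F,.09)))
sh([.4145,-.198,.16])
"
```

```text
top red 169 r 0.0845 home ang 15.4 home->load 145.8
top blue 89 r 0.0934 home ang 5.3 home->load 155.9
side red 260 r 0.086 home ang 17.0 home->load 144.2
side blue 240 r 0.0863 home ang 17.3 home->load 143.9
side yellow 490 r 0.0909 home ang 18.4 home->load 142.8
top red [array([ 0.5517, -0.4138,  0.031 ])]
top blue [array([ 0.4158, -0.1997,  0.031 ])]
side red [array([ 0.5551, -0.3846,  0.031 ])]
side blue [array([ 0.4125, -0.1975,  0.031 ])]
tcp [ 0.4475 -0.0374  0.1578] spin 161.7 F [0.  0.2 0.7] w 0.0426 0.0 t 13.85
[ 0.414 -0.198  0.16 ] -> [-0.019  -0.1629 -0.002 ]
```

Request:
play_rows(
  targets="-1 -0.019 -0.163 0 0;-1 -0.019 -0.163 0 0;-1 -0.019 -0.163 0 0;-1 -0.019 -0.163 0 0;-1 -0.019 -0.163 0 0;-1 -0.019 -0.163 0 0;-1 -0.019 -0.163 0 0;-1 -0.019 -0.163 0 0",
)

```text
clock: 14.52
tcp_pos: [0.4156, -0.1966, 0.1585]
orientation: [-0.495, -3.101, -0.001]
contact_force: [1.2, 0.5, -0.2]
grip_width: 0.0854
gripper_force: 0.0
```

```bash
python3 -c "
from h import *
sh([.4145,-.198,.024])
F=r.grab_frame('side');print(list(can('blue','side',(.412,-.19),F)))
"
```

```text
tcp [ 0.4156 -0.1966  0.1585] spin 161.9 F [ 1.2  0.5 -0.2] w 0.0854 0.0 t 14.5167
[ 0.414 -0.198  0.024] -> [ 0.0005 -0.0017  0.1345]
[array([ 0.4126, -0.1984,  0.031 ])]
```

Request:
play_rows(
  targets="-1 0.0005 -0.0017 0.04 0;-1 0.0005 -0.0017 0.08 0;-1 0.0005 -0.0017 0.105 0;-1 0.0005 -0.0017 0.134 0;-1 0.0005 -0.0017 0.134 0;-1 0.0005 -0.0017 0.134 0;1 0.0005 -0.0017 0.134 0;1 0.0005 -0.0017 0.134 0",
  squeeze=40,
)

```text
clock: 15.23
tcp_pos: [0.4159, -0.1997, 0.0267]
orientation: [0.497, 3.099, -0.0]
contact_force: [0.1, -0.8, 0.8]
grip_width: 0.064
gripper_force: 0.0
```

Request:
play_rows(
  targets="1 0 0 0 0;1 0 0 0 0;1 0 0 0 0;1 0 0 0 0;1 0 0 0 0",
)

```text
clock: 15.65
tcp_pos: [0.4159, -0.1999, 0.0269]
orientation: [0.498, 3.098, 0.0]
contact_force: [-1.8, 0.3, 10.1]
grip_width: 0.0514
gripper_force: 40.3
```

```bash
python3 -c "
from h import *
sh([.4145,-.198,.18],pol(.085,161.2,.18))"
```

```text
tcp [ 0.4159 -0.1999  0.0269] spin 161.7 F [-1.8  0.3 10.1] w 0.0514 40.3 t 15.65
[ 0.414 -0.198  0.18 ] -> [ 0.0014  0.0014 -0.1531]
[0.494 0.028 0.18 ] -> [-0.0031  0.241  -0.1529]
```

Request:
play_rows(
  targets="1 0 0 -0.04 0;1 0 0 -0.08 0;1 0 0 -0.12 0;1 0 0 -0.153 0;1 0 0 -0.153 0;1 -0.003 0.1 -0.153 0;1 -0.003 0.1 -0.153 0;1 -0.003 0.1 -0.153 0",
)

```text
clock: 16.32
tcp_pos: [0.4501, -0.1006, 0.1786]
orientation: [0.492, 3.101, 0.004]
contact_force: [0.6, 0.7, -2.8]
grip_width: 0.051
gripper_force: 43.8
```

Request:
play_rows(
  targets="1 0 0.141 0 0;1 0 0.141 0 0;1 0 0.141 0 0;1 0 0.141 0 0;1 0 0.141 0 0;1 0 0.141 0 0;1 0 0.141 0 0;1 0 0.141 0 0",
)

```text
clock: 16.98
tcp_pos: [0.4923, 0.0268, 0.178]
orientation: [-0.502, -3.101, 0.001]
contact_force: [0.1, -0.7, -2.5]
grip_width: 0.0512
gripper_force: 43.8
```

```bash
python3 -c "
from h import *
sh(pol(.085,161.2,.115))"
```

```text
tcp [0.4923 0.0268 0.178 ] spin 161.6 F [ 0.1 -0.7 -2.5] w 0.0512 43.8 t 16.9833
[0.494 0.028 0.115] -> [-0.001   0.0018  0.063 ]
```

Request:
play_rows(
  targets="1 -0.001 0.0018 0 0;1 -0.001 0.0018 0.03 0;1 -0.001 0.0018 0.063 0;1 -0.001 0.0018 0.063 0;1 -0.001 0.0018 0.063 0",
)

```text
clock: 17.4
tcp_pos: [0.493, 0.0287, 0.1143]
orientation: [-0.5, -3.098, 0.003]
contact_force: [1.0, 0.5, -1.7]
grip_width: 0.0509
gripper_force: 43.5
```

```bash
python3 -c "
from h import *
sh(pol(.085,161.2,.081))
f=r.grab_frame('side');cv2.imwrite('pics/s5.png',cv2.cvtColor(cv2.resize(f[190:280,250:350],None,fx=6,fy=6,interpolation=2),cv2.COLOR_RGB2BGR))
for p in (.088,.066):print((proj('side',pol(.085,161.2,p))-[250,190])*6)"
```

```text
tcp [0.493  0.0287 0.1143] spin 161.7 F [ 1.   0.5 -1.7] w 0.0509 43.5 t 17.4
[0.494 0.028 0.081] -> [-0.001  -0.0003  0.0333]
[327.99366641 238.1421266 ]
[326.64130508 275.16631592]
```

View pics/s5.png

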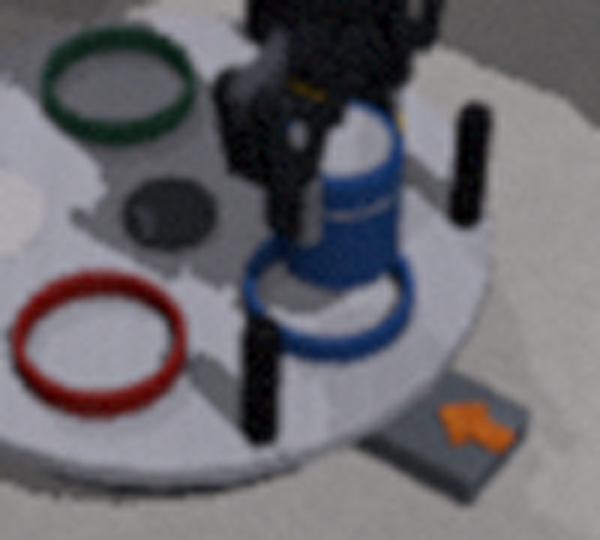

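```bash
python3 -c "
from h import *
b=np.array(proj('side',pol(.085,161.2,.1)));
e=np.array([-.95,.313,0]);t=np.array([.313,.95,0])
for d in(e,t):print((proj('side',np.array(pol(.085,161.2,.1))+d*.001)-b)*6)
f=r.grab_frame('side');h=cv2.cvtColor(f,cv2.COLOR_RGB2HSV);m=cv2.inRange(h,(100,90,30),(125,255,255))
for v in range(205,256,2):
    x=np.where(m[v,285:325])[0]+285;print(v,x.min() if len(x) else None,x.max() if len(x) else None,len(x))"
```

```text
[2.04503901 0.98323031]
[-1.33441347  1.40448873]
205 None None 0
207 310 313 4
209 297 314 4
211 315 315 1
213 315 315 1
215 314 316 3
217 313 316 4
219 303 315 13
221 303 315 13
223 303 315 13
225 304 315 11
227 303 315 13
229 295 315 17
231 293 315 23
233 292 317 26
235 291 318 21
237 290 318 10
239 291 318 4
241 291 317 5
243 314 317 4
245 296 316 11
247 297 314 18
249 300 310 11
251 None None 0
253 None None 0
255 None None 0
```

Request:
play_rows(
  targets="1 -0.003 0 0.012 0;1 -0.003 0 0.022 0;1 -0.003 0 0.029 0;1 -0.003 0 0.033 0;1 -0.003 0 0.0345 0;1 -0.003 0 0.0345 0",
)

```text
clock: 18.0
tcp_pos: [0.4969, 0.0287, 0.0801]
orientation: [-0.498, -3.101, 0.001]
contact_force: [0.3, -0.0, -2.3]
grip_width: 0.0513
gripper_force: 43.6
```

```bash
python3 -c "
from h import *
sh()
f=r.grab_frame('side');cv2.imwrite('pics/s6.png',cv2.cvtColor(cv2.resize(f[190:280,250:350],None,fx=6,fy=6,interpolation=2),cv2.COLOR_RGB2BGR))"
```

```text
tcp [0.4969 0.0287 0.0801] spin 161.7 F [ 0.3 -0.  -2.3] w 0.0513 43.6 t 18.0
```

View pics/s6.png

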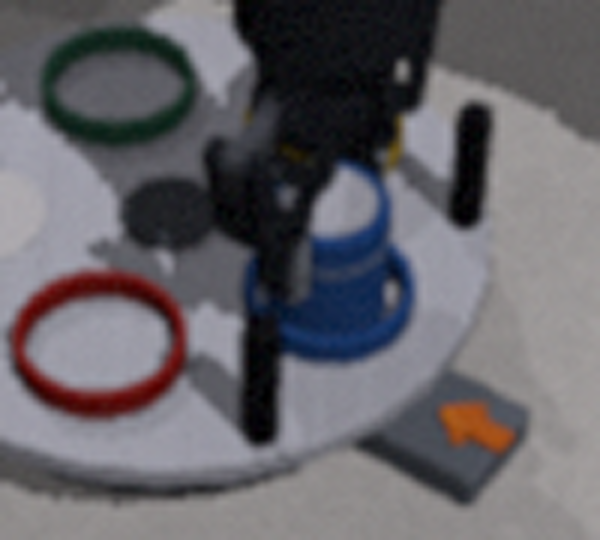

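Request:
play_rows(
  targets="1 0 0 0.001 0;-0.6 0 0 0.001 0;-0.6 0 0 0.001 0;-0.6 0 0 0.001 0;-0.6 0 0 0.001 0;-0.6 0 0 -0.03 0;-0.6 0 0 -0.07 0;-0.6 0 0 -0.1 0",
)

```text
clock: 18.72
tcp_pos: [0.4974, 0.0285, 0.1826]
orientation: [0.499, 3.101, -0.0]
contact_force: [1.5, 0.6, 0.4]
grip_width: 0.0681
gripper_force: 0.0
```

Request:
play_rows(
  targets="0 0 0 0 0;0 0 0 0 0;0 0 0 0 0",
)

```text
clock: 18.97
tcp_pos: [0.4968, 0.0289, 0.1803]
orientation: [-0.498, -3.102, -0.0]
contact_force: [0.3, 0.7, 0.1]
grip_width: 0.0425
gripper_force: 0.0
```

```bash
python3 -c "
from h import *
stations()
sh(pol(.13,125.2,.18),pol(.13,125.2,.075))"
```

```text
top yellow 392 r 0.0877 home ang 15.5 home->load 145.7
side red 259 r 0.086 home ang 17.1 home->load 144.1
side blue 530 r 0.0842 home ang 17.4 home->load 143.8
side yellow 325 r 0.0923 home ang 16.2 home->load 145.0
tcp [0.4962 0.0287 0.1794] spin 161.7 F [ 0.2 -0.1  0.3] w 0.0424 0.0 t 19.0667
[0.499 0.107 0.18 ] -> [ 0.0216  0.0752 -0.0007]
[0.499 0.107 0.075] -> [0.0214 0.0754 0.1043]
```

Request:
play_rows(
  targets="0 0.0215 0.0753 0 0;0 0.0215 0.0753 0 0;0 0.0215 0.0753 0 0;0 0.0215 0.0753 0 0;0 0.0215 0.0753 0.04 0;0 0.0215 0.0753 0.075 0;0 0.0215 0.0753 0.104 0;0 0.0215 0.0753 0.104 0",
  squeeze=25,
)

```text
clock: 19.73
tcp_pos: [0.4959, 0.1044, 0.0712]
orientation: [-0.499, -3.092, 0.01]
contact_force: [-0.9, -0.3, -0.9]
grip_width: 0.0423
gripper_force: 0.0
```

Request:
play_rows(
  targets="0 0 0 0 0;0.4 0 0 0 0;1 0 0 0 0;1 0 0 0 0;1 0 0 0 0;1 0 0 0 0",
)

```text
clock: 20.23
tcp_pos: [0.502, 0.1067, 0.0784]
orientation: [0.5, 3.098, 0.002]
contact_force: [0.3, -3.1, 7.5]
grip_width: 0.0154
gripper_force: 25.9
```

```bash
python3 -c "
from h import *
sh(*[pol(.13,125.2+4.5*k,.076) for k in (0,8,16)]);stations()"
```

```text
tcp [0.502  0.1067 0.0784] spin 161.7 F [ 0.3 -3.1  7.5] w 0.0154 25.9 t 20.2333
[0.499 0.107 0.076] -> [ 0.0027 -0.0006  0.0024]
[0.451 0.043 0.076] -> [ 0.0282 -0.0768  0.0021]
[ 0.45  -0.038  0.076] -> [ 0.004  -0.1534  0.0021]
top red 84 r 0.0665 home ang 10.5 home->load 150.7
top blue 280 r 0.0866 home ang 18.4 home->load 142.8
top yellow 406 r 0.0864 home ang 14.8 home->load 146.4
side red 225 r 0.0889 home ang 14.3 home->load 146.9
side blue 309 r 0.0973 home ang 18.7 home->load 142.5
side yellow 114 r 0.1165 home ang 14.4 home->load 146.8
```

Request:
play_rows(
  targets="1 0.0084 -0.0089 0 0;1 0.0135 -0.0178 0 0;1 0.0178 -0.027 0 0;1 0.0214 -0.0366 0 0;1 0.0243 -0.0464 0 0;1 0.0264 -0.0564 0 0;1 0.0277 -0.0665 0 0;1 0.0281 -0.0767 0 0",
)

```text
clock: 21.0
tcp_pos: [0.4498, 0.0447, 0.078]
orientation: [0.494, 3.102, 0.005]
contact_force: [-1.3, 3.3, 8.4]
grip_width: 0.0153
gripper_force: 27.8
```

Request:
play_rows(
  targets="1 -0.0003 -0.0102 0 0;1 -0.0014 -0.0203 0 0;1 -0.0033 -0.0304 0 0;1 -0.006 -0.0402 0 0;1 -0.0094 -0.0498 0 0;1 -0.0136 -0.0591 0 0;1 -0.0186 -0.0681 0 0;1 -0.0242 -0.0766 0 0",
)

```text
clock: 21.67
tcp_pos: [0.4481, -0.0367, 0.0773]
orientation: [-0.496, -3.101, -0.002]
contact_force: [-1.9, 3.4, 7.6]
grip_width: 0.0153
gripper_force: 27.6
```

Request:
play_rows(
  targets="1 0 0 0 0;1 0 0 0 0;1 0 0 0 0",
)

```text
clock: 21.92
tcp_pos: [0.4481, -0.0371, 0.0773]
orientation: [-0.499, -3.101, -0.001]
contact_force: [-3.5, -1.5, 8.7]
grip_width: 0.0154
gripper_force: 27.8
```

```bash
python3 -c "
from h import *
sh(pol(.13,197.2,.076));stations()"
```

```text
tcp [ 0.4481 -0.0371  0.0773] spin 161.7 F [-3.5 -1.5  8.7] w 0.0154 27.8 t 21.9167
[ 0.45  -0.038  0.076] -> [-0.002  -0.      0.0013]
top red 93 r 0.092 home ang 78.1 home->load 83.1
top yellow 394 r 0.0841 home ang 86.3 home->load 74.9
side red 239 r 0.0866 home ang 88.9 home->load 72.3
side blue 466 r 0.0871 home ang 89.3 home->load 71.9
side yellow 499 r 0.0953 home ang 85.4 home->load 75.8
```

Request:
play_rows(
  targets="0 0 0 0 0;0 0 0 0 0;0 0 0 0 0;0 0 0 -0.04 0;0 0 0 -0.085 0;0 0 0 -0.085 0;0 0 0 -0.085 0;0 0 0 -0.085 0",
)

```text
clock: 22.68
tcp_pos: [0.4485, -0.037, 0.1615]
orientation: [0.498, 3.102, 0.001]
contact_force: [-0.8, -0.1, -0.8]
grip_width: 0.0426
gripper_force: 0.0
```

Request:
play_rows(
  targets="-1 0 -0.15 0 0;-1 0 -0.15 0 0;-1 0 -0.15 0 0;-1 0 -0.15 0 0;-1 0 -0.15 0 0;-1 0 -0.15 0 0",
)

```text
clock: 23.18
tcp_pos: [0.4001, -0.1805, 0.1602]
orientation: [-0.504, -3.098, 0.0]
contact_force: [-0.2, 0.4, 0.5]
grip_width: 0.0854
gripper_force: 0.0
```

```bash
python3 -c "
from h import *
stations()
for n in('top','side'):
    F=r.grab_frame(n)
    print(n,list(can('red',n,(.545,-.405),F,.09)))
    cv2.imwrite(f'pics/{n}7.png',cv2.cvtColor(cv2.resize(F[200:320,340:500] if n=='top' else F[120:300,200:420],None,fx=3,fy=3),cv2.COLOR_RGB2BGR))
sh([.5465,-.405,.16])
"
```

```text
top red 165 r 0.0845 home ang 89.0 home->load 72.2
top blue 362 r 0.0858 home ang 86.2 home->load 75.0
top yellow 395 r 0.0841 home ang 86.3 home->load 74.9
side red 236 r 0.0868 home ang 89.0 home->load 72.2
side blue 466 r 0.0885 home ang 89.3 home->load 71.9
side yellow 476 r 0.0925 home ang 86.0 home->load 75.2
top [array([ 0.5526, -0.414 ,  0.031 ])]
side [array([ 0.5438, -0.3972,  0.031 ])]
tcp [ 0.4019 -0.1783  0.1609] spin 161.9 F [ 0.4  0.5 -1.2] w 0.0854 0.0 t 23.3833
[ 0.546 -0.405  0.16 ] -> [-0.208  -0.1705  0.0006]
```

View pics/side7.png

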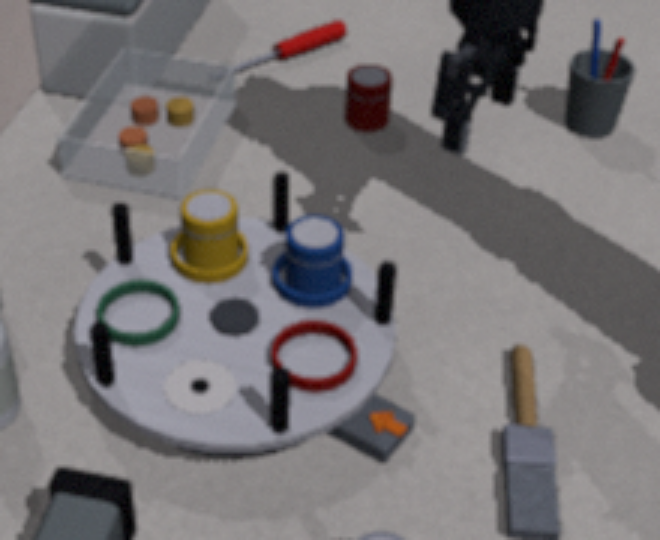

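```bash
python3 -c "
from h import *
print(ray('side',(322.7,152.4),.03))
f=cv2.imread('pics/top7.png');cv2.imwrite('pics/top7b.png',cv2.convertScaleAbs(f[60:200,180:340],alpha=1.8) if 0 else cv2.resize(f[60:200,180:360],None,fx=3,fy=3)*1)"
```

```text
[ 0.54390782 -0.40542683  0.03      ]
```

View pics/top7b.png

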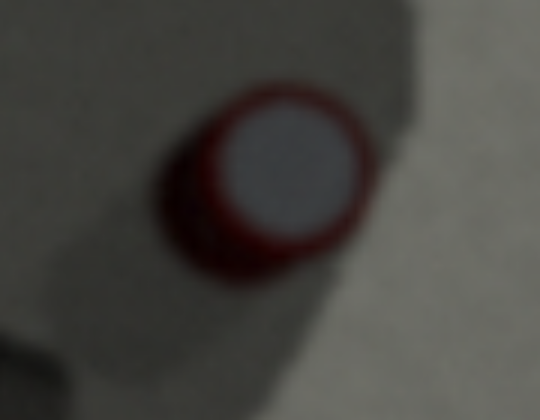

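```bash
python3 -c "
from h import *
print(ray('top',(431.4,238.1),.06))
sh([.545,-.406,.16])"
```

```text
[ 0.54807366 -0.40501418  0.06      ]
tcp [ 0.4019 -0.1783  0.1609] spin 161.9 F [ 0.4  0.5 -1.2] w 0.0854 0.0 t 23.3833
[ 0.545 -0.406  0.16 ] -> [-0.2069 -0.1719  0.0006]
```

Request:
play_rows(
  targets="-1 -0.2075 -0.171 0 0;-1 -0.2075 -0.171 0 0;-1 -0.2075 -0.171 0 0;-1 -0.2075 -0.171 0 0;-1 -0.2075 -0.171 0 0;-1 -0.2075 -0.171 0 0;-1 -0.2075 -0.171 0 0;-1 -0.2075 -0.171 0 0",
)

```text
clock: 24.05
tcp_pos: [0.5472, -0.41, 0.1606]
orientation: [0.499, 3.101, -0.004]
contact_force: [0.2, -0.4, 1.0]
grip_width: 0.0855
gripper_force: 0.0
```

Request:
play_rows(
  targets="-1 0 0 0 0;-1 0 0 0 0;-1 0 0 0 0;-1 0 0 0 0",
)

```text
clock: 24.38
tcp_pos: [0.5452, -0.4055, 0.1616]
orientation: [-0.496, -3.102, -0.002]
contact_force: [0.6, -0.9, -0.2]
grip_width: 0.0854
gripper_force: 0.0
```

```bash
python3 -c "
from h import *
sh([.546,-.405,.024])"
```

```text
tcp [ 0.5452 -0.4055  0.1616] spin 161.8 F [ 0.6 -0.9 -0.2] w 0.0854 0.0 t 24.3833
[ 0.546 -0.405  0.024] -> [-0.0006  0.0006  0.1376]
```

Request:
play_rows(
  targets="-1 -0.0006 0.0006 0.04 0;-1 -0.0006 0.0006 0.08 0;-1 -0.0006 0.0006 0.105 0;-1 -0.0006 0.0006 0.137 0;-1 -0.0006 0.0006 0.137 0;-1 -0.0006 0.0006 0.137 0;1 -0.0006 0.0006 0.137 0;1 -0.0006 0.0006 0.137 0",
  squeeze=40,
)

```text
clock: 25.05
tcp_pos: [0.5473, -0.4078, 0.0273]
orientation: [0.498, 3.098, -0.003]
contact_force: [0.2, -1.1, -0.2]
grip_width: 0.0638
gripper_force: 0.0
```

Request:
play_rows(
  targets="1 0 0 0 0;1 0 0 0 0;1 0 0 0 0;1 0 0 0 0;1 0 0 0 0",
)

```text
clock: 25.47
tcp_pos: [0.5472, -0.4079, 0.0273]
orientation: [0.498, 3.098, -0.002]
contact_force: [-2.1, 1.0, 7.7]
grip_width: 0.0507
gripper_force: 42.0
```

```bash
python3 -c "
from h import *
sh([.5465,-.405,.18],[.46,-.12,.18],pol(.085,161.2,.18))"
```

```text
tcp [ 0.5472 -0.4079  0.0273] spin 161.7 F [-2.1  1.   7.7] w 0.0507 42.0 t 25.4667
[ 0.546 -0.405  0.18 ] -> [ 0.001   0.0025 -0.1527]
[ 0.46 -0.12  0.18] -> [ 0.1725  0.246  -0.1536]
[0.494 0.028 0.18 ] -> [ 0.1869  0.3972 -0.1537]
```

Request:
play_rows(
  targets="1 0 0 -0.04 0;1 0 0 -0.08 0;1 0 0 -0.12 0;1 0 0 -0.154 0;1 0 0 -0.154 0;1 0.09 0.2 -0.154 0;1 0.09 0.2 -0.154 0;1 0.09 0.2 -0.154 0",
)

```text
clock: 26.13
tcp_pos: [0.5321, -0.2815, 0.1787]
orientation: [0.501, 3.101, 0.0]
contact_force: [1.1, 0.5, -1.1]
grip_width: 0.051
gripper_force: 43.2
```

Request:
play_rows(
  targets="1 0.1 0.2 0 0;1 0.1 0.2 0 0;1 0.1 0.2 0 0;1 0.1 0.2 0 0;1 0.1 0.2 0 0;1 0.1 0.2 0 0;1 0.1 0.2 0 0;1 0.1 0.2 0 0",
)

```text
clock: 26.8
tcp_pos: [0.5004, -0.0602, 0.1788]
orientation: [0.495, 3.102, 0.001]
contact_force: [-0.5, -1.4, -2.8]
grip_width: 0.0508
gripper_force: 43.3
```

```bash
python3 -c "
from h import *
sh(pol(.085,161.2,.18),pol(.085,161.2,.115))"
```

```text
tcp [ 0.5004 -0.0602  0.1788] spin 161.9 F [-0.5 -1.4 -2.8] w 0.0508 43.3 t 26.8
[0.494 0.028 0.18 ] -> [ 0.0338  0.0819 -0.0012]
[0.494 0.028 0.115] -> [0.0338 0.0818 0.0638]
```

Request:
play_rows(
  targets="1 0.0338 0.082 0 0;1 0.0338 0.082 0 0;1 0.0338 0.082 0 0;1 0.0338 0.082 0 0;1 0.0338 0.082 0.03 0;1 0.0338 0.082 0.064 0;1 0.0338 0.082 0.064 0;1 0.0338 0.082 0.064 0",
)

```text
clock: 27.47
tcp_pos: [0.4931, 0.0249, 0.1138]
orientation: [-0.503, -3.098, 0.004]
contact_force: [0.1, -0.5, -1.7]
grip_width: 0.051
gripper_force: 43.1
```

```bash
python3 -c "
from h import *
sh(pol(.085,161.2,.0805))
f=r.grab_frame('side');cv2.imwrite('pics/s8.png',cv2.cvtColor(cv2.resize(f[190:280,250:350],None,fx=6,fy=6,interpolation=2),cv2.COLOR_RGB2BGR))
stations()"
```

```text
tcp [0.4931 0.0249 0.1138] spin 161.6 F [ 0.1 -0.5 -1.7] w 0.051 43.1 t 27.4667
[0.494 0.028 0.08 ] -> [0.0003 0.0034 0.0332]
top blue 349 r 0.0867 home ang 87.5 home->load 73.7
top yellow 358 r 0.0847 home ang 85.2 home->load 76.0
side red 448 r 0.0798 home ang 105.0 home->load 56.2
side blue 15 r 0.1032 home ang 107.0 home->load 54.2
side yellow 475 r 0.0934 home ang 86.2 home->load 75.0
```

View pics/s8.png

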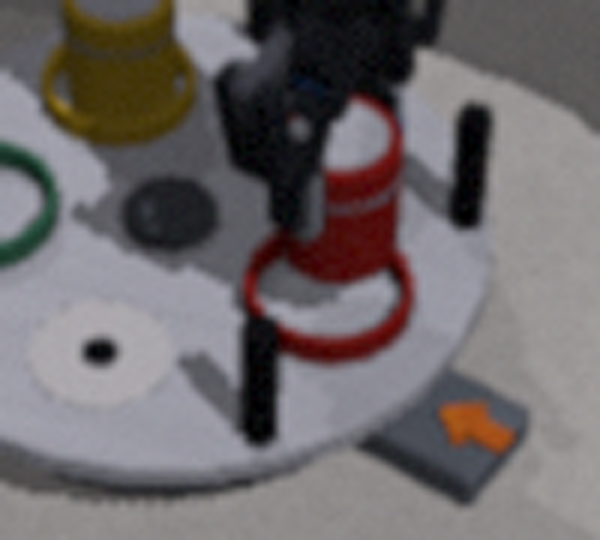

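Request:
play_rows(
  targets="1 -0.0027 0.003 0 0;1 -0.0027 0.003 0.012 0;1 -0.0027 0.003 0.022 0;1 -0.0027 0.003 0.029 0;1 -0.0027 0.003 0.033 0;1 -0.0027 0.003 0.034 0;1 -0.0027 0.003 0.034 0",
)

```text
clock: 28.2
tcp_pos: [0.4976, 0.0291, 0.0804]
orientation: [-0.499, -3.101, 0.0]
contact_force: [-0.8, 0.5, -2.2]
grip_width: 0.0505
gripper_force: 43.1
```

```bash
python3 -c "
from h import *
sh()
f=r.grab_frame('side');h=cv2.cvtColor(f,cv2.COLOR_RGB2HSV);m=cv2.inRange(h,(0,90,30),(8,255,255))|cv2.inRange(h,(172,90,30),(180,255,255))
for v in range(215,252,2):
    x=np.where(m[v,285:325])[0]+285;print(v,x.min() if len(x) else None,x.max() if len(x) else None,len(x))"
```

```text
tcp [0.4976 0.0291 0.0804] spin 161.7 F [-0.8  0.5 -2.2] w 0.0505 43.1 t 28.2
215 None None 0
217 306 310 5
219 311 312 2
221 312 313 2
223 313 313 1
225 312 313 2
227 311 313 3
229 301 313 12
231 302 315 14
233 292 317 16
235 291 317 15
237 291 318 16
239 291 318 19
241 291 317 24
243 296 317 20
245 296 316 21
247 296 314 19
249 300 310 11
251 None None 0
```

Request:
play_rows(
  targets="1 0.001 0 0.001 0;-0.6 0.001 0 0.001 0;-0.6 0.001 0 0.001 0;-0.6 0.001 0 0.001 0;-0.6 0.001 0 0.001 0;-0.6 0.001 0 -0.03 0;-0.6 0.001 0 -0.07 0;-0.6 0.001 0 -0.1 0",
)

```text
clock: 28.92
tcp_pos: [0.497, 0.0292, 0.1826]
orientation: [0.5, 3.101, -0.0]
contact_force: [0.7, 0.7, -0.3]
grip_width: 0.0685
gripper_force: 0.0
```

Request:
play_rows(
  targets="0 0 0 0 0;0 0 0 0 0;0 0 0 0 0",
)

```text
clock: 29.17
tcp_pos: [0.4964, 0.0297, 0.1803]
orientation: [-0.498, -3.101, -0.0]
contact_force: [-0.1, 0.8, -0.4]
grip_width: 0.0428
gripper_force: 0.0
```

```bash
python3 -c "
from h import *
stations()
sh(pol(.13,125.2,.18),pol(.13,125.2,.075))
f=r.grab_frame('side');cv2.imwrite('pics/s9.png',cv2.cvtColor(cv2.resize(f[150:400,180:420],None,fx=2.4,fy=2.4,interpolation=2),cv2.COLOR_RGB2BGR))"
```

```text
top blue 351 r 0.0864 home ang 86.5 home->load 74.7
top yellow 358 r 0.0847 home ang 85.2 home->load 76.0
side red 505 r 0.084 home ang 89.0 home->load 72.2
side blue 310 r 0.0907 home ang 88.3 home->load 72.9
side yellow 474 r 0.092 home ang 86.0 home->load 75.2
tcp [0.4958 0.0295 0.1794] spin 161.7 F [-0.2 -0.5 -0.7] w 0.0426 0.0 t 29.2667
[0.499 0.107 0.18 ] -> [ 0.021   0.0746 -0.0007]
[0.499 0.107 0.075] -> [0.0208 0.0748 0.1043]
```

View pics/s9.png

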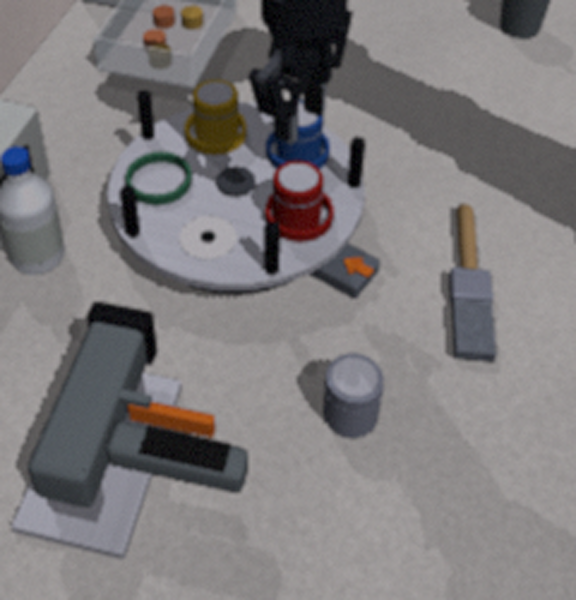

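Request:
play_rows(
  targets="0 0.021 0.0747 0 0;0 0.021 0.0747 0 0;0 0.021 0.0747 0 0;0 0.021 0.0747 0 0;0 0.021 0.0747 0.04 0;0 0.021 0.0747 0.075 0;0 0.021 0.0747 0.104 0;0 0.021 0.0747 0.104 0",
  squeeze=25,
)

```text
clock: 29.98
tcp_pos: [0.4959, 0.1045, 0.0714]
orientation: [-0.499, -3.093, 0.01]
contact_force: [-0.4, 0.0, 0.1]
grip_width: 0.0427
gripper_force: 0.0
```

Request:
play_rows(
  targets="0 0 0 0 0;0.4 0 0 0 0;1 0 0 0 0;1 0 0 0 0;1 0 0 0 0;1 0 0 0 0",
)

```text
clock: 30.48
tcp_pos: [0.5019, 0.1068, 0.0784]
orientation: [0.499, 3.098, 0.002]
contact_force: [-0.3, -2.9, 7.9]
grip_width: 0.0157
gripper_force: 25.8
```

```bash
python3 -c "
from h import *
sh(*[pol(.13,125.2+4.5*k,.076) for k in (0,8,16)])"
```

```text
tcp [0.5019 0.1068 0.0784] spin 161.7 F [-0.3 -2.9  7.9] w 0.0157 25.8 t 30.4833
[0.499 0.107 0.076] -> [ 0.0025 -0.0007  0.0024]
[0.451 0.043 0.076] -> [ 0.028  -0.0769  0.0021]
[ 0.45  -0.038  0.076] -> [ 0.0038 -0.1535  0.0021]
```

Request:
play_rows(
  targets="1 0.0084 -0.0089 0 0;1 0.0135 -0.0178 0 0;1 0.0178 -0.027 0 0;1 0.0214 -0.0366 0 0;1 0.0243 -0.0464 0 0;1 0.0264 -0.0564 0 0;1 0.0277 -0.0665 0 0;1 0.0281 -0.0767 0 0",
)

```text
clock: 31.15
tcp_pos: [0.4497, 0.0447, 0.0779]
orientation: [0.494, 3.102, 0.005]
contact_force: [0.1, 2.9, 6.5]
grip_width: 0.0153
gripper_force: 27.6
```

Request:
play_rows(
  targets="1 -0.0003 -0.0102 0 0;1 -0.0014 -0.0203 0 0;1 -0.0033 -0.0304 0 0;1 -0.006 -0.0402 0 0;1 -0.0094 -0.0498 0 0;1 -0.0136 -0.0591 0 0;1 -0.0186 -0.0681 0 0;1 -0.0242 -0.0766 0 0",
)

```text
clock: 31.82
tcp_pos: [0.4479, -0.0366, 0.0773]
orientation: [-0.496, -3.101, -0.003]
contact_force: [-5.4, 1.5, 7.2]
grip_width: 0.0152
gripper_force: 27.8
```

Request:
play_rows(
  targets="1 0 0 0 0;1 0 0 0 0;0 0 0 0 0;0 0 0 0 0;0 0 0 0 0;0 0 0 -0.04 0;0 0 0 -0.09 0;0 0 0 -0.12 0",
)

```text
clock: 32.48
tcp_pos: [0.4477, -0.0373, 0.1977]
orientation: [-0.498, -3.1, 0.002]
contact_force: [1.7, 1.1, -0.5]
grip_width: 0.0424
gripper_force: 0.0
```

Request:
play_rows(
  targets="-0.7 0.03 0.16 0 0;-0.7 0.03 0.16 0 0;-0.7 0.03 0.16 0 0;-0.7 0.03 0.16 0 0;-0.7 0.03 0.16 0 0;-0.7 0.03 0.16 0 0",
)

```text
clock: 32.98
tcp_pos: [0.4698, 0.1268, 0.1963]
orientation: [-0.49, -3.103, -0.0]
contact_force: [0.6, -0.6, 0.5]
grip_width: 0.0731
gripper_force: 0.0
```

```bash
cat > st.py <<'E'
from h import *
sh(); stations()
for n in('top','side'):
    f=r.grab_frame(n)
    g=[ray(n,b[2],.06) for b in blobs(f,'green',80,25)]
    for p in g:
        d=p[:2]-C
        if np.hypot(*d)<.12: print(n,'green',np.hypot(*d),'home->load',(TH-np.degrees(np.arctan2(d[1],d[0]))+288+180)%360-180)
    # black dot of home pad
    k,l,s,c=cv2.connectedComponentsWithStats(cv2.inRange(cv2.cvtColor(f,cv2.COLOR_RGB2GRAY),0,45))
    for i in range(1,k):
        d=ray(n,c[i],.052)[:2]-C
        if .07<np.hypot(*d)<.1 and s[i,4]<60: print(n,'dot',s[i].tolist(),np.hypot(*d),'to load',TH-np.degrees(np.arctan2(d[1],d[0])))
    cv2.imwrite(f'pics/{n}10.png',cv2.cvtColor(cv2.resize(f[140:310,120:330] if n=='top' else f[150:400,180:420],None,fx=3 if n=='top' else 2.4,fy=3 if n=='top' else 2.4,interpolation=2),cv2.COLOR_RGB2BGR))
E
python3 st.py
```

```text
tcp [0.4698 0.1268 0.1963] spin 162.0 F [ 0.6 -0.6  0.5] w 0.0731 0.0 t 32.9833
top red 282 r 0.086 home ang 160.9 home->load 0.3
top blue 364 r 0.0825 home ang 158.6 home->load 2.6
top yellow 369 r 0.0835 home ang 160.4 home->load 0.8
side red 26 r 0.088 home ang 172.8 home->load -11.6
side red 128 r 0.0876 home ang 147.2 home->load 14.0
side red 18 r 0.0586 home ang 157.2 home->load 4.0
side blue 457 r 0.0895 home ang 158.4 home->load 2.8
side yellow 540 r 0.0867 home ang 156.0 home->load 5.2
top green 0.08240190905733248 home->load 22.25710661926678
top green 0.11470491447050335 home->load 4.120819674017525
top green 0.0828141908427905 home->load -17.88609570075255
top dot [305, 232, 3, 1, 3] 0.07711318373678012 to load 259.8054903686361
top dot [247, 237, 4, 3, 6] 0.0825359514778036 to load 50.09344063898648
top dot [291, 243, 17, 18, 49] 0.08949406097652156 to load 304.7076940069055
top dot [265, 255, 4, 5, 16] 0.0841149816511658 to load 0.3083013424277965
side green 0.08637050188265291 home->load -0.5536499737288523
side dot [303, 238, 4, 3, 10] 0.08447304378131719 to load -1.1737818161292637
```

View pics/top10.png

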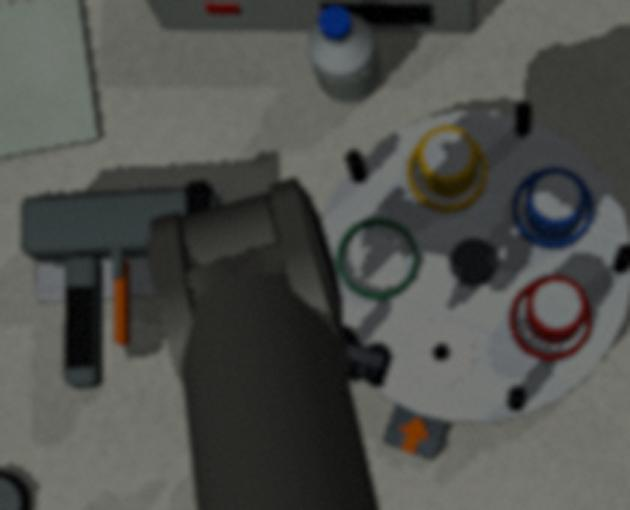

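```bash
python3 - <<'E'
from h import *
for n in('top','side'):
    f=cv2.cvtColor(cv2.imread(f'pics/{n}0.png'),cv2.COLOR_BGR2RGB)
    h=cv2.cvtColor(f,cv2.COLOR_RGB2HSV)
    o=cv2.inRange(h,(3,110,60),(18,255,255)); b=cv2.inRange(h,(0,0,0),(180,255,28 if n=='top' else 45))
    for nm,m,z in(('trig',o,.087),('grip',b,.09)):
        k,l,s,c=cv2.connectedComponentsWithStats(m)
        for i in range(1,k):
            p=ray(n,c[i],z)
            if np.hypot(p[0]-.52,p[1]-.32)<.07 and s[i,4]>50:
                pts=np.argwhere(l==i)[:,::-1].astype(np.float32)
                W=np.array([ray(n,q,z)[:2] for q in pts],np.float32)
                (cx,cy),(w,hh),a=cv2.minAreaRect(W*1000)
                v=np.linalg.svd(W-W.mean(0))[2][0]; v*=np.sign(-v[0])
                t=(W-W.mean(0))@v
                print(n,nm,s[i].tolist(),'cen',W.mean(0).round(4),'rect',round(cx),round(cy),round(w),round(hh),round(a),'dir',np.degrees(np.arctan2(v[1],v[0])).round(1),'ends',(W.mean(0)+v*t.min()).round(4),(W.mean(0)+v*t.max()).round(4))
E
```

```text
top trig [157, 232, 5, 22, 70] cen [0.528  0.3043] rect 524 305 55 10 4 dir -176.3 ends [0.5519 0.3059] [0.497  0.3023]
top grip [141, 224, 15, 45, 421] cen [0.5051 0.3322] rect 515 333 115 33 1 dir -179.6 ends [0.5723 0.3327] [0.4578 0.3319]
side trig [233, 318, 36, 15, 322] cen [0.5265 0.3118] rect 529 311 75 22 4 dir -175.4 ends [0.5663 0.315 ] [0.4914 0.3089]
side grip [236, 328, 46, 27, 704] cen [0.502 0.343] rect 499 342 86 39 4 dir 177.0 ends [0.5434 0.3409] [0.4551 0.3455]
```

```bash
python3 -c "
from h import *
sh([.5155,.3305,.19])"
```

```text
tcp [0.4699 0.1225 0.1964] spin 161.6 F [-0.1 -0.7 -0.3] w 0.0722 0.0 t 33.1833
[0.516 0.33  0.19 ] -> [0.0223 0.2117 0.0063]
```

Request:
play_rows(
  targets="-1 0.022 0.212 0.006 -0.1;-1 0.022 0.212 0.006 -0.2;-1 0.022 0.212 0.006 -0.3;-1 0.022 0.212 0.006 -0.39;-1 0.022 0.212 0.006 -0.39;-1 0.022 0.212 0.006 -0.39;-1 0.022 0.212 0.006 -0.39;-1 0.022 0.212 0.006 -0.39",
)

```text
clock: 33.85
tcp_pos: [0.516, 0.3305, 0.1901]
orientation: [0.109, -3.139, 0.002]
contact_force: [0.3, -0.6, -0.2]
grip_width: 0.0856
gripper_force: 0.0
```

Request:
play_rows(
  targets="-1 0 0 0 0;-1 0 0 0 0;-1 0 0 0 0",
)

```text
clock: 34.1
tcp_pos: [0.5161, 0.3304, 0.1909]
orientation: [-0.108, 3.14, -0.001]
contact_force: [0.8, 0.5, -0.5]
grip_width: 0.0854
gripper_force: 0.0
```

```bash
python3 -c "
from h import *
sh([.5155,.3305,.19],[.5155,.3305,.056])
f=r.grab_frame('side');cv2.imwrite('pics/s11.png',cv2.cvtColor(cv2.resize(f[230:410,160:380],None,fx=3,fy=3,interpolation=2),cv2.COLOR_RGB2BGR))"
```

```text
tcp [0.5161 0.3304 0.1909] spin -176.1 F [ 0.8  0.5 -0.5] w 0.0854 0.0 t 34.1
[0.516 0.33  0.19 ] -> [0.0005 0.0001 0.0009]
[0.516 0.33  0.056] -> [0.0006 0.0002 0.1349]
```

View pics/s11.png

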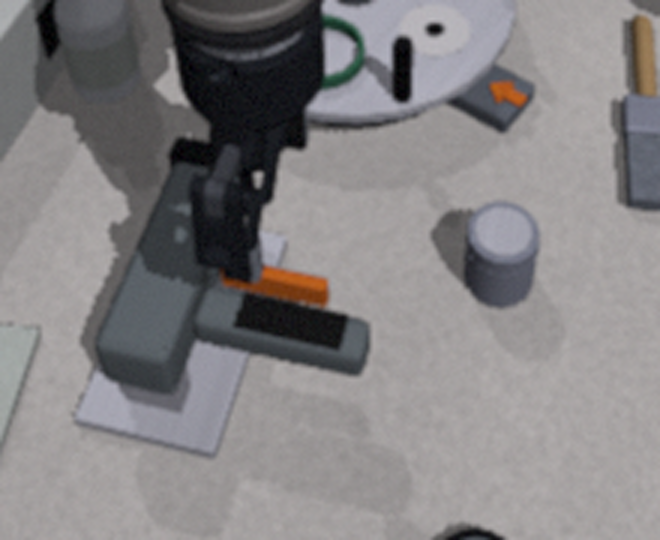

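Request:
play_rows(
  targets="-1 0.0006 0 0.03 0;-1 0.0006 0 0.06 0;-1 0.0006 0 0.08 0;-1 0.0006 0 0.095 0;-1 0.0006 0 0.11 0;-1 0.0006 0 0.12 0;-1 0.0006 0 0.13 0;-1 0.0006 0 0.134 0",
)

```text
clock: 34.82
tcp_pos: [0.5147, 0.3317, 0.0555]
orientation: [0.111, -3.139, 0.001]
contact_force: [-0.6, 0.1, -0.7]
grip_width: 0.0853
gripper_force: 0.0
```

Request:
play_rows(
  targets="0 0 0 0 0;0 0 0 0 0;0 0 0 0 0",
  squeeze=30,
)

```text
clock: 35.07
tcp_pos: [0.5157, 0.3304, 0.0574]
orientation: [-0.11, 3.14, -0.003]
contact_force: [-1.3, -8.6, 6.3]
grip_width: 0.0515
gripper_force: 4.2
```

```bash
python3 -c "
from h import *
sh()
f=r.grab_frame('side');cv2.imwrite('pics/s12.png',cv2.cvtColor(cv2.resize(f[260:400,180:350],None,fx=4,fy=4,interpolation=2),cv2.COLOR_RGB2BGR))"
```

```text
tcp [0.5157 0.3304 0.0574] spin -176.0 F [-1.3 -8.6  6.3] w 0.0515 4.2 t 35.0667
```

Request:
play_rows(
  targets="1 0 0 0 0;1 0 0 0 0;1 0 0 0 0;1 0 0 0 0;1 0 0 0 0;1 0 0 0 0",
  squeeze=40,
)

```text
clock: 35.62
tcp_pos: [0.516, 0.33, 0.0579]
orientation: [-0.108, 3.139, -0.003]
contact_force: [-1.3, -5.7, 7.3]
grip_width: 0.0406
gripper_force: 42.0
```

```bash
python3 -c "
from h import *
sh()"
```

```text
tcp [0.516  0.33   0.0579] spin -176.1 F [-1.3 -5.7  7.3] w 0.0406 42.0 t 35.6167
```

Width 40.6 mm at 42 N: fully squeezed. Release and retreat.

Request:
play_rows(
  targets="-1 0 0 0 0;-1 0 0 0 0;-1 0 0 0 0;-1 0 0 0 0;-1 0 0 0 0;-1 0 0 -0.04 0;-1 0 0 -0.08 0;-1 0 0 -0.12 0",
)

```text
clock: 36.28
tcp_pos: [0.5146, 0.3325, 0.1779]
orientation: [0.113, -3.139, 0.0]
contact_force: [-0.1, -0.6, -0.2]
grip_width: 0.0857
gripper_force: 0.0
```

Request:
play_rows(
  targets="-1 0 0 -0.05 0;-1 0 0.1 -0.05 0;-1 0 0.1 -0.05 0;-1 0 0.1 -0.05 0;-1 0 0.1 -0.05 0;-1 0 0.1 -0.05 0",
)

```text
clock: 36.78
tcp_pos: [0.5071, 0.4338, 0.2266]
orientation: [-0.117, 3.139, 0.001]
contact_force: [0.0, -0.7, -0.1]
grip_width: 0.0855
gripper_force: 0.0
```

```bash
python3 st.py; cp pics/side10.png pics/side13.png
```

```text
tcp [0.5071 0.4338 0.2266] spin -175.7 F [ 0.  -0.7 -0.1] w 0.0855 0.0 t 36.7833
top red 263 r 0.0858 home ang 160.2 home->load 1.0
top blue 307 r 0.0848 home ang 158.7 home->load 2.5
top yellow 351 r 0.0832 home ang 159.7 home->load 1.5
side red 482 r 0.0885 home ang 164.9 home->load -3.7
side blue 392 r 0.0843 home ang 157.6 home->load 3.6
side yellow 363 r 0.0766 home ang 159.1 home->load 2.1
top green 0.09146419715376643 home->load 15.277797405571732
top green 0.08417798997089358 home->load -16.473514045894035
top dot [246, 213, 10, 4, 13] 0.07987049884748768 to load 97.71404381460934
top dot [244, 237, 8, 3, 12] 0.08404688451035408 to load 50.80400663145895
top dot [265, 255, 4, 5, 16] 0.0841149816511658 to load 0.3083013424277965
side green 0.08566959553317728 home->load -0.5641812763784628
side dot [303, 239, 4, 2, 8] 0.08504192654103208 to load -0.5780197603041302
```

View pics/side13.png

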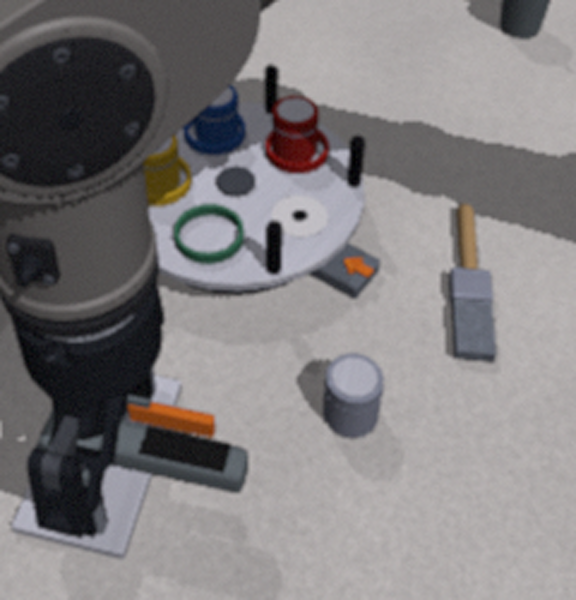

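The three canisters are seated in their nests, the home pad is at the loading point, and the trigger is released. The arm is clear of everything.

```bash
python3 -c "
from bench import r
print(r.hand_in())"
```

```text
the job is handed in; nothing more can be done
None
```

The red, blue and yellow canisters are loaded in their own nests (no green canister was in the scene). After that I turned the home pad to the loading point, squeezed the trigger fully home and let it go, and handed the job in at about 37 s; hand-in returned no verdict.

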